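Scan coral core slabs in the drawer imager and store them

TASK

Scan the coral slabs: lay every slab flat in its own nest of the imager's pull-out tray with its round end towards the machine, push the tray fully home, then press firmly, one at a time, first the round key, then the middle one of the three square keys, then the long key, and leave the tray home for five seconds while it scans. After that pull the tray out, lay every slab flat in its own recess of the white foam block (either way round) and push the empty tray fully home again. Set the slabs down, do not drop them; press neither of the other two square keys and leave everything else on the bench where it stands.

Things in the scene. Friction and masses are not known exactly. Their poses are not given: they have to be found in the camera images.
- tray_handle (a point): Middle of the pull handle of the imager's tray: a level steel bar, 10 mm thick, 110 mm long, its axis 42 mm above the bench, 55 mm in front of the tray's white front board (10 mm thick, top 52 mm above the bench). Axes as the imager's: x into the machine along the slide, y left as seen from the robot, z up. The bar runs along y; pinch it from above, or push it from the front.
- tray (a joint): How far the tray is pulled out of the imager (white box, 250 mm wide, 220 deep, 100 tall, facing the robot), in m: 0 fully home, 0.15 fully out at its stop; partly out at the start. Friction 1.5 N; stays where left. Home, the bar is 60 mm in front of the machine's face. The hood's underside is 56 mm above the bench; only nearly fully out are the nests clear of it.
- nest1 (a point): Middle of the floor of the tray's left (+y) nest, 22 mm above the bench, moving with the tray. Axes as the imager's: x into the machine, z up. A nest is a dark-floored pocket in the aluminium tray, 118 mm long (x), 46 mm wide (y), 5 mm deep; nests are 72 mm apart, with flat land between. Fully out, this point is 75 mm in front of the machine's face.
- nest2 (a point): Middle of the floor of the tray's middle nest, 22 mm above the bench, moving with the tray. Axes as the imager's: x into the machine, z up. A nest is a dark-floored pocket in the aluminium tray, 118 mm long (x), 46 mm wide (y), 5 mm deep; nests are 72 mm apart, with flat land between. Fully out, this point is 75 mm in front of the machine's face.
- nest3 (a point): Middle of the floor of the tray's right (-y) nest, 22 mm above the bench, moving with the tray. Axes as the imager's: x into the machine, z up. A nest is a dark-floored pocket in the aluminium tray, 118 mm long (x), 46 mm wide (y), 5 mm deep; nests are 72 mm apart, with flat land between. Fully out, this point is 75 mm in front of the machine's face.
- key_round_top (a point): Middle of the top of the round key, 24 mm across, at the left end of the row. Five white keys in a row on top of the imager, 30 mm behind its front edge, 44 to 52 mm apart; from the robot, left to right: round, 3 square, long. Up, the key tops are 110 mm above the bench, 10 mm above the panel; pressed, a key and this point sink up to 5 mm (1.2 N to start, 4.2 N at the bottom).
- key_sq_left_top (a point): Middle of the top of the left one of the three square keys, 20 mm (not to be pressed). Five white keys in a row on top of the imager, 30 mm behind its front edge, 44 to 52 mm apart; from the robot, left to right: round, 3 square, long. Up, the key tops are 110 mm above the bench, 10 mm above the panel; pressed, a key and this point sink up to 5 mm (1.2 N to start, 4.2 N at the bottom).
- key_sq_mid_top (a point): Middle of the top of the middle one of the three square keys, 20 mm. Five white keys in a row on top of the imager, 30 mm behind its front edge, 44 to 52 mm apart; from the robot, left to right: round, 3 square, long. Up, the key tops are 110 mm above the bench, 10 mm above the panel; pressed, a key and this point sink up to 5 mm (1.2 N to start, 4.2 N at the bottom).
- key_sq_right_top (a point): Middle of the top of the right one of the three square keys, 20 mm (not to be pressed). Five white keys in a row on top of the imager, 30 mm behind its front edge, 44 to 52 mm apart; from the robot, left to right: round, 3 square, long. Up, the key tops are 110 mm above the bench, 10 mm above the panel; pressed, a key and this point sink up to 5 mm (1.2 N to start, 4.2 N at the bottom).
- key_long_top (a point): Middle of the top of the long key, 20 by 40 mm, at the right end of the row. Five white keys in a row on top of the imager, 30 mm behind its front edge, 44 to 52 mm apart; from the robot, left to right: round, 3 square, long. Up, the key tops are 110 mm above the bench, 10 mm above the panel; pressed, a key and this point sink up to 5 mm (1.2 N to start, 4.2 N at the bottom).
- foam: white foam storage block on the bench to the robot's left, 224 mm (its x) by 142 mm (its y), 30 mm tall, fixed to the bench; origin at the middle of its underside. Three recesses in its top, side by side along its x.
- recess1 (a point): middle of the floor of the foam block's nearest (-x of the block) recess; 25 mm above the bench. The recess is 118 mm long along the block's y, 46 mm wide along its x and 5 mm deep; recesses are 72 mm apart from middle to middle. Axes as the block's, z up.
- recess2 (a point): middle of the floor of the foam block's middle recess; 25 mm above the bench. The recess is 118 mm long along the block's y, 46 mm wide along its x and 5 mm deep; recesses are 72 mm apart from middle to middle. Axes as the block's, z up.
- recess3 (a point): middle of the floor of the foam block's farthest (+x of the block) recess; 25 mm above the bench. The recess is 118 mm long along the block's y, 46 mm wide along its x and 5 mm deep; recesses are 72 mm apart from middle to middle. Axes as the block's, z up.
- slab1: Tan coral slab with faint cross bands, 110 mm long, 36 wide, 16 thick, about 110 g, at first flat on the bench to the robot's right. One end is half round (radius 18 mm, slightly browner), the other sawn square. Origin at the middle of its underside, half way along; x along its length towards the round end, z up. Two or three slabs are there.
- slab2: Tan coral slab with faint cross bands, 110 mm long, 36 wide, 16 thick, about 110 g, at first flat on the bench to the robot's right. One end is half round (radius 18 mm, slightly browner), the other sawn square. Origin at the middle of its underside, half way along; x along its length towards the round end, z up. Two or three slabs are there.
- slab3: Tan coral slab with faint cross bands, 110 mm long, 36 wide, 16 thick, about 110 g, at first flat on the bench to the robot's right. One end is half round (radius 18 mm, slightly browner), the other sawn square. Origin at the middle of its underside, half way along; x along its length towards the round end, z up. Two or three slabs are there.
- jar: squat sample jar with a white cap and paper label, 48 mm across, 55 mm tall, standing among the slabs; origin at the middle of its underside; to be left alone
- wash_bottle: clear bottle with a blue cap, 66 mm across, 170 mm tall; origin at the middle of its underside; to be left alone
- reagent: green glass bottle with a green cap, 72 mm across, 150 mm tall; origin at the middle of its underside; to be left alone
- beaker: glass beaker, 80 mm across, 95 mm tall; origin at the middle of its underside; to be left alone
- brush: brush with a wooden handle, 170 mm long, lying on the bench between robot and foam block; origin at the middle of its underside; to be left alone
- dish: flat glass dish, 90 mm across, 16 mm tall; origin at the middle of its underside; to be left alone
Mind the look-alikes: they are no part of the job. Leave any purple or red look-alike of the slab3 alone.

How it is judged:
On the way, in this order (a step that is already met when the one before it is completed fails the run):
1. every slab lies flat in its own nest, round end towards the machine, and the tray is fully home (((horizontal distance between slab1 and nest1 below 0.01 m and z of slab1 in the frame of nest1 between -0.003 and 0.003 m and angle between slab1's own z axis and vertical below 0.03 rad and x of tray_handle in the frame of slab1 below -0.1 m) or (horizontal distance between slab1 and nest2 below 0.01 m and z of slab1 in the frame of nest2 between -0.003 and 0.003 m and angle between slab1's own z axis and vertical below 0.03 rad and x of tray_handle in the frame of slab1 below -0.1 m) or (horizontal distance between slab1 and nest3 below 0.01 m and z of slab1 in the frame of nest3 between -0.003 and 0.003 m and angle between slab1's own z axis and vertical below 0.03 rad and x of tray_handle in the frame of slab1 below -0.1 m)) and ((horizontal distance between slab2 and nest1 below 0.01 m and z of slab2 in the frame of nest1 between -0.003 and 0.003 m and angle between slab2's own z axis and vertical below 0.03 rad and x of tray_handle in the frame of slab2 below -0.1 m) or (horizontal distance between slab2 and nest2 below 0.01 m and z of slab2 in the frame of nest2 between -0.003 and 0.003 m and angle between slab2's own z axis and vertical below 0.03 rad and x of tray_handle in the frame of slab2 below -0.1 m) or (horizontal distance between slab2 and nest3 below 0.01 m and z of slab2 in the frame of nest3 between -0.003 and 0.003 m and angle between slab2's own z axis and vertical below 0.03 rad and x of tray_handle in the frame of slab2 below -0.1 m)) and ((horizontal distance between slab3 and nest1 below 0.01 m and z of slab3 in the frame of nest1 between -0.003 and 0.003 m and angle between slab3's own z axis and vertical below 0.03 rad and x of tray_handle in the frame of slab3 below -0.1 m) or (horizontal distance between slab3 and nest2 below 0.01 m and z of slab3 in the frame of nest2 between -0.003 and 0.003 m and angle between slab3's own z axis and vertical below 0.03 rad and x of tray_handle in the frame of slab3 below -0.1 m) or (horizontal distance between slab3 and nest3 below 0.01 m and z of slab3 in the frame of nest3 between -0.003 and 0.003 m and angle between slab3's own z axis and vertical below 0.03 rad and x of tray_handle in the frame of slab3 below -0.1 m)) and value of joint tray below 0.006 m), for 0.3 s.
2. the round key is pressed, tray home (height (world z) of key_round_top below 0.107 m and value of joint tray below 0.006 m), for 0.02 s.
3. the middle square key is pressed, tray home (height (world z) of key_sq_mid_top below 0.107 m and value of joint tray below 0.006 m), for 0.02 s.
4. the long key is pressed, tray home (height (world z) of key_long_top below 0.107 m and value of joint tray below 0.006 m), for 0.02 s.
5. the long key is let go and the tray stays home for the scan (3 s) (not (height (world z) of key_long_top below 0.109 m) and value of joint tray below 0.006 m), for 3 s.
At the end, for the whole second after the job is handed in: Every slab present lies flat (tilt under 0.03 rad, underside within 3 mm of the recess floor) in its own recess of the foam block, its middle within 10 mm of the recess's, at rest; the tray is within 6 mm of fully home (((horizontal distance between slab1 and recess1 below 0.01 m and z of slab1 in the frame of recess1 between -0.003 and 0.003 m and angle between slab1's own z axis and vertical below 0.03 rad) or (horizontal distance between slab1 and recess2 below 0.01 m and z of slab1 in the frame of recess2 between -0.003 and 0.003 m and angle between slab1's own z axis and vertical below 0.03 rad) or (horizontal distance between slab1 and recess3 below 0.01 m and z of slab1 in the frame of recess3 between -0.003 and 0.003 m and angle between slab1's own z axis and vertical below 0.03 rad)) and ((horizontal distance between slab2 and recess1 below 0.01 m and z of slab2 in the frame of recess1 between -0.003 and 0.003 m and angle between slab2's own z axis and vertical below 0.03 rad) or (horizontal distance between slab2 and recess2 below 0.01 m and z of slab2 in the frame of recess2 between -0.003 and 0.003 m and angle between slab2's own z axis and vertical below 0.03 rad) or (horizontal distance between slab2 and recess3 below 0.01 m and z of slab2 in the frame of recess3 between -0.003 and 0.003 m and angle between slab2's own z axis and vertical below 0.03 rad)) and ((horizontal distance between slab3 and recess1 below 0.01 m and z of slab3 in the frame of recess1 between -0.003 and 0.003 m and angle between slab3's own z axis and vertical below 0.03 rad) or (horizontal distance between slab3 and recess2 below 0.01 m and z of slab3 in the frame of recess2 between -0.003 and 0.003 m and angle between slab3's own z axis and vertical below 0.03 rad) or (horizontal distance between slab3 and recess3 below 0.01 m and z of slab3 in the frame of recess3 between -0.003 and 0.003 m and angle between slab3's own z axis and vertical below 0.03 rad)) and linear speed of each of slab1, slab2, slab3 below 0.02 m/s and value of joint tray below 0.006 m); the robot touches nothing.
It fails at once if the left or the right square key is pressed more than 3 mm (height (world z) of any of key_sq_left_top, key_sq_right_top below 0.107 m).
It fails at once if two keys are pressed at once (each by more than 2 mm) (height (world z) of each of key_round_top, key_sq_left_top below 0.108 m or height (world z) of each of key_round_top, key_sq_mid_top below 0.108 m or height (world z) of each of key_round_top, key_sq_right_top below 0.108 m or height (world z) of each of key_round_top, key_long_top below 0.108 m or height (world z) of each of key_sq_left_top, key_sq_mid_top below 0.108 m or height (world z) of each of key_sq_left_top, key_sq_right_top below 0.108 m or height (world z) of each of key_sq_left_top, key_long_top below 0.108 m or height (world z) of each of key_sq_mid_top, key_sq_right_top below 0.108 m or height (world z) of each of key_sq_mid_top, key_long_top below 0.108 m or height (world z) of each of key_sq_right_top, key_long_top below 0.108 m).
It fails at once if a slab is dropped: it falls out of the fingers' grip at more than 1.1 m/s (from about 6 cm or higher) ((linear speed of slab1 above 1.1 m/s and contact force between slab1 and the fingers below 0.2 N) or (linear speed of slab2 above 1.1 m/s and contact force between slab2 and the fingers below 0.2 N) or (linear speed of slab3 above 1.1 m/s and contact force between slab3 and the fingers below 0.2 N)).
It fails at once if another thing on the bench is moved more than 40 mm or tipped over (distance of any of jar, wash_bottle, reagent, beaker, brush, dish from where it was at the start of the episode above 0.04 m or angle between any of jar, wash_bottle, reagent, beaker, dish's own z axis and vertical above 0.6 rad).
Of slab1, slab2, slab3 only 2 to 3 are there at a start; the rules pass over those that are not, and their reading is None.
At some moment in a run one of slab1, slab2, slab3 may be knocked a few centimetres aside while the robot is not near it.
It also fails if it takes over 210 s, if anything falls off the work surface, if the arm or the gripper's body presses on something with over 40 N, if the wrist force passes 120 N, or if a joint passes its speed limit or range.

ROBOT

A 6-joint arm with a two-finger parallel gripper is mounted at the origin on the work surface. World frame = base frame: x ahead of the robot, y to its left, z up, the work surface at z = 0. Lengths are in m, angles in rad, forces in N, time in s.
With the tool pointing down it reaches from about 0.25 to 0.8 m from the base axis. Payload 8.5 kg.
Tool frame: the origin (TCP) lies at the very end of the fingers, on their centre line; the grasp point (between the pads) lies 19 mm behind it; z points along the fingers, y is the line along which they close (so a half turn about z gives the same grasp; the last joint's range is limited). The gripper opens to 85 mm and grips with 20 to 120 N. Pads are 22 mm wide; open, the fingers measure 114 mm over their backs; the gripper's body (76 mm by 85 mm) begins 54 mm behind the grasp point. The pads swing forward as they close: fully open they stand 13 mm farther back than shut.
Start: joints at [-1.255, 0.238, -0.013, 1.319, 0, 1.571], TCP at [0.163, -0.499, 0.231] pointing down, gripper open.
Joint ranges: [-2.66, 2.66], [-1.03, 1.9], [-1.14, 1.46], [-1.82, 2.27], [-1.45, 1.34], [-3.14, 3.14]. Speed limits (rad/s): [2.22, 2.22, 2.79, 3.14, 3.14, 3.14].

INTERFACE

Orientations are given as a unit quaternion [x, y, z, w].
In Python, from station import * gives the robot as it stands.
- The arm moves only by the tool apply_moves, never from a script. Its argument "steps" is a list of rows, each a list of 7 numbers: the opening, from 0 (shut) to 1 (fully open), then the shift along the world's x, y, z each as a share of 0.25 m, from -1 to 1, then the turn, a rotation vector about the world's x, y, z each as a share of 45 degrees, from -1 to 1. A call has 1 to 20 rows; each row is the pose to reach, as a shift and turn from the pose commanded when the call began; what a row does not reach only later rows make up. A row lasts 1/12 s, in which the tool goes at most 41.7 mm and 7.16 degrees, less where a joint would pass 70% of its speed; a pose out of reach is approached as far as the arm can. A call with a number of a shift or a turn outside -1 to 1 is refused whole. A call with a gripper value outside its range is refused whole. The fingers move at their own pace and stop on an object; the grip force is fixed at half the most. Time passes only in rows, so rows that repeat a pose let the fingers close. It gives the time, the measured TCP pose, the force, the opening and the grip force at its end, in the units of the state.
- state(): the state, without advancing time (a new reading comes with each control period).
- read_camera(name): name is "scene" or "side" or "wrist"; returns a dict with "pixels" (420x560x3 uint8, red, green, blue), "fovy" (degrees; the focal length in pixels is half the picture's height over the tangent of half this angle, whatever the lens; pixels are square), "cx", "cy" (the principal point, pixels), "dist" ([k1, k2, p1, p2, k3] as OpenCV has them; the pictures are not rectified), "R" (3x3) and "t" (3): a world point X has camera coordinates R X + t; the wrist camera has in their place "mount" (4x4, takes a point from camera to tool coordinates, whose origin is the TCP and whose axes are the flange's). Camera axes: x right, y down, z forward; pixel columns grow to the right and rows downward; lengths in m; the calibration is good to about 2 mm. A picture is of the moment at which its call begins: read the wrist's pose just before it. There is no depth.
- job_done(): hands the job in; it is judged then, once.
The state is a dict: "time_s": time; "joint_pos": joint angles; "joint_velocities": joint speeds; "tau": joint torques, N m; "tcp_pos": TCP position; "eef_rot": TCP orientation; "wrist_force": force on the tool from outside, world axes, zero at the start; "moment": the same for the moment, N m; "gripper_width": finger opening in m; "gripper_force": force on a finger pad.
Only numpy, scipy, OpenCV 4.12 (cv2) and the standard library are available. Lean on these libraries where they do the work, as an engineer would, in place of code of your own. Each camera call takes 0.05 s, during which the arm holds its last target. There are 200 camera calls.

## Working session

There is one attempt and no reset: what is moved stays moved. The work goes in short steps, Python scripts to look and compute and a tool call to move; the robot and the scene stay as the last step left them, time stands still between calls to the robot, and variables do not carry over. Pictures are saved under pics/ and viewed, at most 14 in all, crops included, and the job is handed in when it is done.

Besides the shell and the picture viewer there is one more tool, called after "Emit:" as name(argument=value, ...) on one line, values as JSON. apply_moves: Moves the arm, as the interface text tells. Its arguments: {"type":"object","properties":{"steps":{"type":"array","items":{"type":"array","items":{"type":"number","minimum":-1,"maximum":1}}}},"required":["steps"]}

```bash
ls; mkdir -p pics; cat > h.py <<'E'
from station import *
import numpy as np, cv2, pickle
from scipy.spatial.transform import Rotation as Ro
def cam(name,fn=None):
    s=state(); c=read_camera(name); c=dict(c)
    if 'mount' in c:
        T=np.eye(4);T[:3,:3]=Ro.from_quat(s['eef_rot']).as_matrix();T[:3,3]=s['tcp_pos']
        M=np.linalg.inv(T@np.array(c['mount'])); c['R']=M[:3,:3]; c['t']=M[:3,3]
    c['R']=np.array(c['R']);c['t']=np.array(c['t'])
    f=210/np.tan(np.radians(c['fovy'])/2)
    c['K']=np.array([[f,0,c['cx']],[0,f,c['cy']],[0,0,1.]])
    if fn:
        cv2.imwrite('pics/%s.png'%fn,np.array(c['pixels'])[:,:,::-1]); pickle.dump(c,open('pics/%s.pkl'%fn,'wb'))
    return c
def load(fn): return pickle.load(open('pics/%s.pkl'%fn,'rb'))
def px2w(c,uv,z):
    p=cv2.undistortPoints(np.array(uv,float).reshape(-1,1,2),c['K'],np.array(c['dist'],float)).reshape(-1,2)
    d=np.c_[p,np.ones(len(p))]@c['R']; o=-c['R'].T@c['t']
    return o+d*((np.broadcast_to(z,len(p))-o[2])/d[:,2])[:,None]
def w2px(c,X):
    return cv2.projectPoints(np.array(X,float).reshape(-1,1,3),cv2.Rodrigues(c['R'])[0],c['t'],c['K'],np.array(c['dist'],float))[0].reshape(-1,2)
def crop(c,fn,u0,v0,w,h,s):
    im=np.array(c['pixels'])[v0:v0+h,u0:u0+w,::-1]
    cv2.imwrite('pics/%s.png'%fn,cv2.resize(im,None,fx=s,fy=s,interpolation=cv2.INTER_CUBIC))
E
python3 - <<'E'
from h import *
for n in('scene','side','wrist'): c=cam(n,n+'0'); print(n,c['fovy'],-c['R'].T@c['t'],c['R'][2],c['dist'])
print(state())
a=[np.array(load(n+'0')['pixels'])[:,:,::-1] for n in('scene','side')]
E
```

```text
pics
scene 53.86131762907573 [ 1.21041164 -0.26192844  1.20364528] [-0.50224596  0.19155229 -0.84324179] [-0.04154377  0.          0.          0.          0.        ]
side 43.6982589081797 [ 0.30943671 -0.92960571  1.08377227] [ 0.17068778  0.66951338 -0.7229229 ] [0.0431724 0.        0.        0.        0.       ]
wrist 58.19970034484232 [ 0.24316196 -0.47200051  0.37257241] [-0.31330217 -0.10108343 -0.94425838] [-0.01512487  0.          0.          0.          0.        ]
{'time_s': 0.15, 'joint_pos': array([-1.25499964e+00,  2.38646067e-01, -1.41002423e-02,  1.31922190e+00,
        1.47345256e-05,  1.57080283e+00]), 'joint_velocities': array([ 0.00091181, -0.00085452,  0.00380783, -0.00086454,  0.00173435,
       -0.00031463]), 'tau': array([-5.82337525e-04, -5.39078021e+01,  3.46598053e+01,  1.43922289e-02,
       -3.59423279e-05, -8.81949234e-06]), 'tcp_pos': array([ 0.16294678, -0.49870398,  0.23080826]), 'eef_rot': array([ 9.87560278e-01,  1.57239798e-01, -8.48618309e-05, -5.79812619e-04]), 'wrist_force': array([-0.13315776, -0.1850759 , -0.72948488]), 'moment': array([-0.01917159, -0.01920931, -0.01882071]), 'gripper_force': 0.0, 'gripper_width': 0.08571989542544949}
```

View pics/scene0.png

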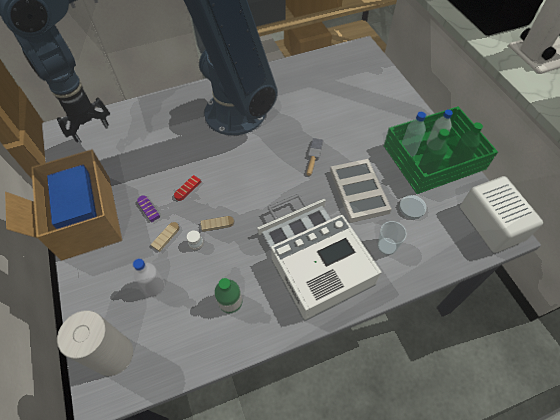

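View pics/side0.png

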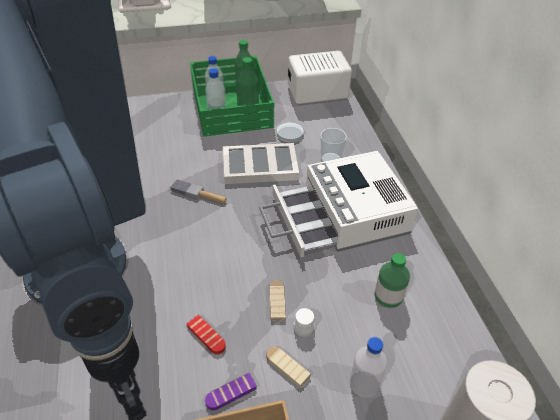

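View pics/wrist0.png

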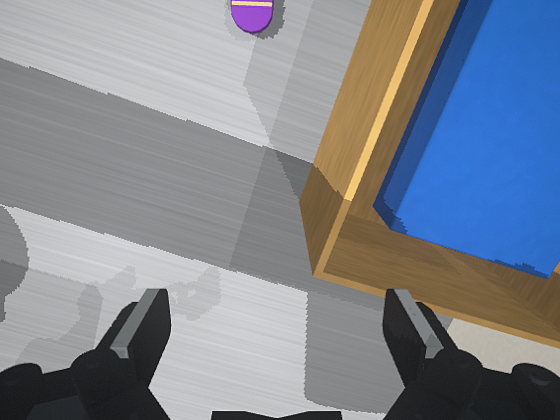

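Scene: two tan slabs at (165,236) and (217,224). Purple (148,208) and red (187,187) are the look-alikes to leave alone. The imager is at (320,260), the foam at (360,190), the jar at (194,240). The side view agrees: tan at (278,301) and (288,366). I'll enlarge to confirm the slabs and read pixels.

```bash
python3 - <<'E'
from h import *
s=load('scene0');d=load('side0')
crop(s,'c1',130,160,130,100,6); crop(s,'c2',240,150,160,120,5); crop(d,'c3',170,130,200,150,4); crop(d,'c4',180,260,160,120,5)
E
```

```text
(no output)
```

View pics/c1.png

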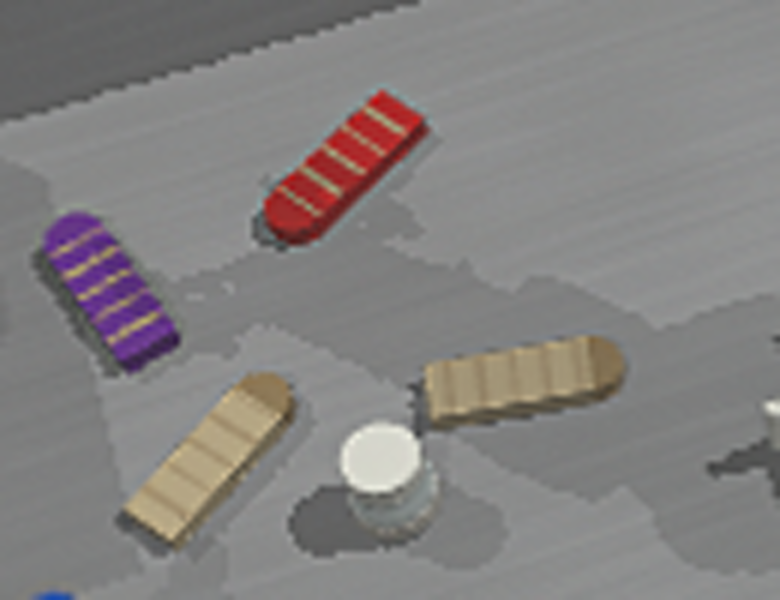

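View pics/c2.png

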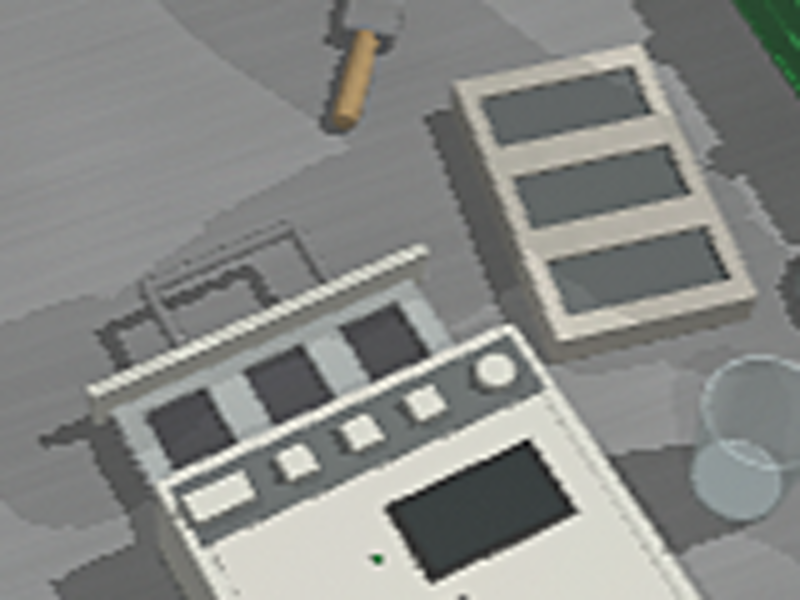

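View pics/c4.png

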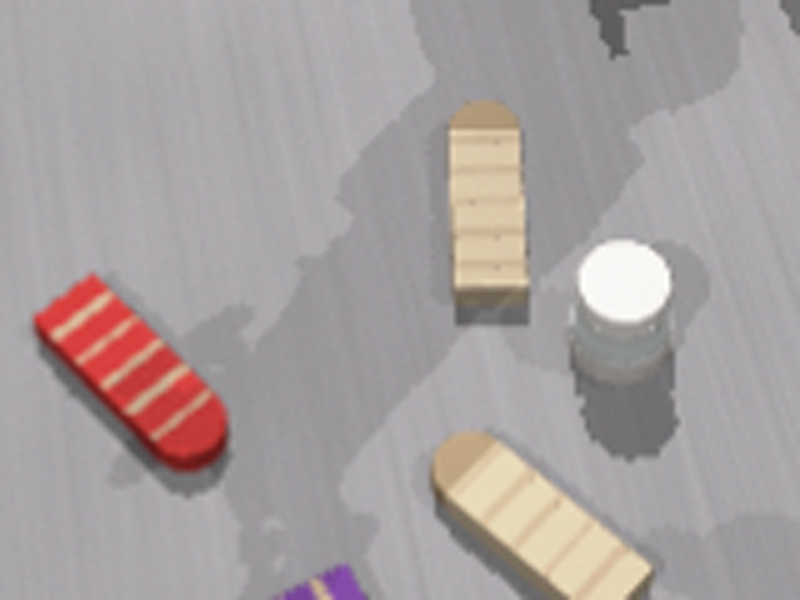

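Tan slabs confirmed: flat, banded, brown round end. The others are red and purple. Slab A is beside the jar and slab B is nearer the box. Next I measure.

```bash
python3 - <<'E'
from h import *
s=load('scene0');d=load('side0')
def m(c,pts,sc,u0,v0,z): return px2w(c,(np.array(pts)+.5)/sc-.5+[u0,v0],z)
def show(n,p): print(n,np.round(p[:,:2],4).tolist())
for n,c,p,a in(('A scene',s,[(425,368),(432,417),(622,360)],(6,130,160)),('A side',d,[(455,290),(527,288),(484,100)],(5,180,260)),
 ('B scene',s,[(125,512),(175,545),(279,377)],(6,130,160)),('B side',d,[(650,570),(600,625),(443,442)],(5,180,260))):
    q=m(c,p,*a,.016)[:,:2]; e=(q[0]+q[1])/2; v=q[2]-e; print(n,'w',np.linalg.norm(q[0]-q[1]),'len',np.linalg.norm(v),'mid',e+v/2,'yaw',np.degrees(np.arctan2(v[1],v[0])))
k=m(s,[(495,370),(427,403),(362,432),(298,461),(218,495)],5,240,150,.11);show('keys',k);print(np.linalg.norm(np.diff(k,axis=0),axis=1))
show('front top edge L,R',m(s,[(510,325),(163,487)],5,240,150,.1))
b=m(s,[(425,246),(92,388)],5,240,150,.052);show('board',b)
h=m(s,[(290,225),(145,283)],5,240,150,.047);show('bar',h);print(np.linalg.norm(h[0]-h[1]))
f=m(s,[(455,83),(643,45),(755,297),(560,342)],5,240,150,.03);show('foam',f);print(f.mean(0),np.linalg.norm(np.diff(f,axis=0),axis=1))
show('jar',m(s,[(382,457)],6,130,160,.055))
E
```

```text
A scene w 0.03222629659968089 len 0.10828349457197124 mid [ 0.47804536 -0.21197383] yaw 79.32832292946641
A side w 0.03404605761036384 len 0.10992556580912377 mid [ 0.4761066  -0.21657472] yaw 79.2272909693722
B scene w 0.036356612968555614 len 0.11031366335758085 mid [ 0.46070978 -0.38428383] yaw 127.19749588501618
B side w 0.03362133762983656 len 0.10855003353602677 mid [ 0.45803689 -0.38846457] yaw 124.51920373649715
keys [[0.6788, 0.1282], [0.6844, 0.0798], [0.688, 0.0352], [0.6918, -0.0081], [0.6951, -0.0608]]
[0.04867599 0.04478725 0.04350479 0.0527349 ]
front top edge L,R [[0.6481, 0.1547], [0.6733, -0.0875]]
board [[0.5466, 0.1473], [0.5666, -0.0968]]
bar [[0.4942, 0.0715], [0.5013, -0.0361]]
0.10780365523851393
foam [[0.4138, 0.2344], [0.433, 0.3767], [0.6539, 0.3439], [0.6366, 0.2061]]
[0.534329   0.29027436 0.03      ] [0.14357507 0.22332082 0.13888477]
jar [[0.5215, -0.2987]]
```

View pics/c3.png

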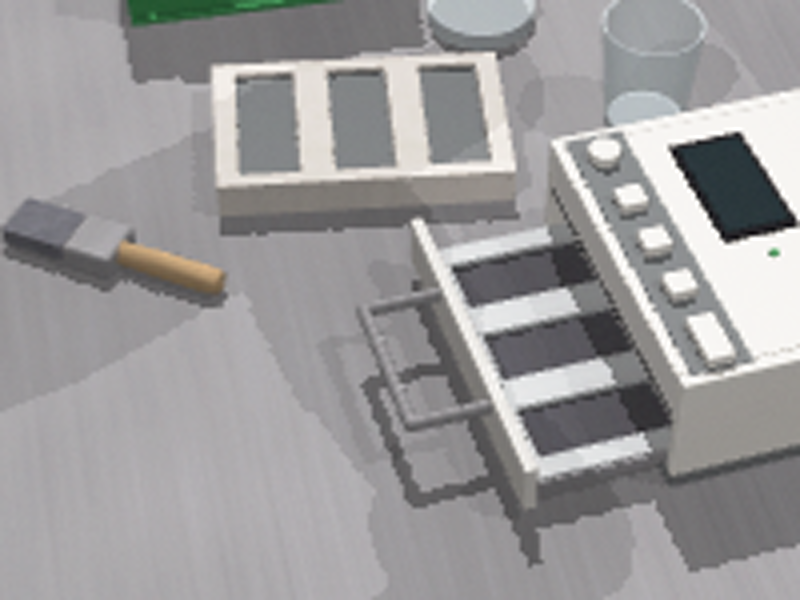

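```bash
python3 - <<'E'
from h import *
d=load('side0')
def m(pts,z): return px2w(d,(np.array(pts)+.5)/4-.5+[170,130],z)
def show(n,p): print(n,np.round(p[:,:2],4).tolist())
show('keys',m([(604,150),(630,195),(655,238),(680,283),(710,333)],.11))
show('edge',m([(552,143),(682,385)],.1)); show('board top front',m([(413,224),(527,488)],.052))
show('bar',m([(362,306),(409,418)],.045))
f=m([(212,66),(497,54),(515,170),(220,185)],.03);show('foam',f);print(f.mean(0))
show('brush end',m([(222,280),(10,235)],.01))
E
```

```text
keys [[0.6764, 0.1231], [0.6811, 0.0745], [0.6856, 0.0299], [0.6893, -0.0147], [0.6947, -0.0625]]
edge [[0.646, 0.1489], [0.6671, -0.0935]]
board top front [[0.5424, 0.1373], [0.5615, -0.1165]]
bar [[0.4919, 0.0712], [0.5019, -0.0367]]
foam [[0.4309, 0.3699], [0.6545, 0.3384], [0.6348, 0.2017], [0.4161, 0.2311]]
[0.53409614 0.28530639 0.03      ]
brush end [[0.4043, 0.152], [0.2595, 0.231]]
```

```bash
cat >> h.py <<'E'
def g(x,y,z,yc):
    "shares from the present pose to TCP x,y,z with the fingers closing along yc degrees"
    s=state(); R=Ro.from_quat(s['eef_rot']).as_matrix(); n=np.degrees(np.arctan2(R[1,1],R[0,1]))
    t=(yc-n+180)%360-180; d=np.array([x,y,z])-s['tcp_pos']
    # also level the tool
    ax=np.cross(R[:,2],[0,0,-1]); w=np.degrees(ax)+[0,0,t]
    print('shift',np.round(d/.25,3),'turn',np.round(w/45,3),'rows',int(max(np.linalg.norm(d)/.0417,abs(t)/7.16))+2,'j6 %.2f'%s['joint_pos'][5],'now',np.round(s['tcp_pos'],4),'yc %.1f'%n,'tilt',np.round(w[:2],2))
E
python3 -c "
from h import *
g(.497,.0175,.12,5)"
```

```text
shift [ 1.336  2.065 -0.443] turn [-1.000e-03 -0.000e+00  1.709e+00] rows 16 j6 1.57 now [ 0.1629 -0.4987  0.2308] yc -71.9 tilt [-0.06 -0.02]
```

Emit:
apply_moves(steps=[[0.4,0.67,1,-0.2,0,0,0.85],[0.4,0.67,1,-0.2,0,0,0.85],[0.4,0.67,1,-0.2,0,0,0.85],[0.4,0.67,1,-0.2,0,0,0.85],[0.4,0.67,1,-0.2,0,0,0.85],[0.4,0.67,1,-0.2,0,0,0.85],[0.4,0.67,1,-0.2,0,0,0.85],[0.4,0.67,1,-0.2,0,0,0.85],[0.4,0.67,1,-0.2,0,0,0.85],[0.4,0.67,1,-0.2,0,0,0.85]])

```text
time_s: 0.98
tcp_pos: [0.3308, -0.2484, 0.1812]
eef_rot: [0.881, 0.473, -0.0, -0.0]
wrist_force: [-0.5, 0.3, 0.5]
gripper_width: 0.0342
gripper_force: 0.0
```

```bash
python3 -c "
from h import *
g(.497,.0175,.12,5)"
```

```text
shift [ 0.665  1.064 -0.245] turn [-0.    -0.001  0.856] rows 9 j6 1.51 now [ 0.3308 -0.2484  0.1812] yc -33.5 tilt [-0.   -0.02]
```

Emit:
apply_moves(steps=[[0.4,0.665,1,-0.1,0,0,0.856],[0.4,0.665,1,-0.1,0,0,0.856],[0.4,0.665,1,-0.1,0,0,0.856],[0.4,0.665,1,-0.1,0,0,0.856],[0.4,0.665,1,-0.1,0,0,0.856],[0.4,0.665,1,-0.1,0,0,0.856],[0.4,0.665,1,-0.1,0,0,0.856],[0.4,0.665,1,-0.1,0,0,0.856],[0.4,0.665,1,-0.1,0,0,0.856],[0.4,0.665,1,-0.1,0,0,0.856]])

```text
time_s: 1.82
tcp_pos: [0.4967, 0.0001, 0.156]
eef_rot: [0.676, 0.736, -0.001, -0.0]
wrist_force: [0.1, 0.5, -0.4]
gripper_width: 0.0339
gripper_force: 0.0
```

```bash
python3 -c "
from h import *
c=cam('wrist','w1')
im=cv2.resize(np.array(c['pixels'])[:,:,::-1],(800,600)); cv2.imwrite('pics/w1b.png',im)
g(.497,.0175,.030,5)"
```

```text
shift [ 0.003  0.071 -0.505] turn [ 0.001 -0.001  0.004] rows 5 j6 1.49 now [ 4.963e-01 -4.000e-04  1.562e-01] yc 4.8 tilt [ 0.03 -0.06]
```

View pics/w1b.png

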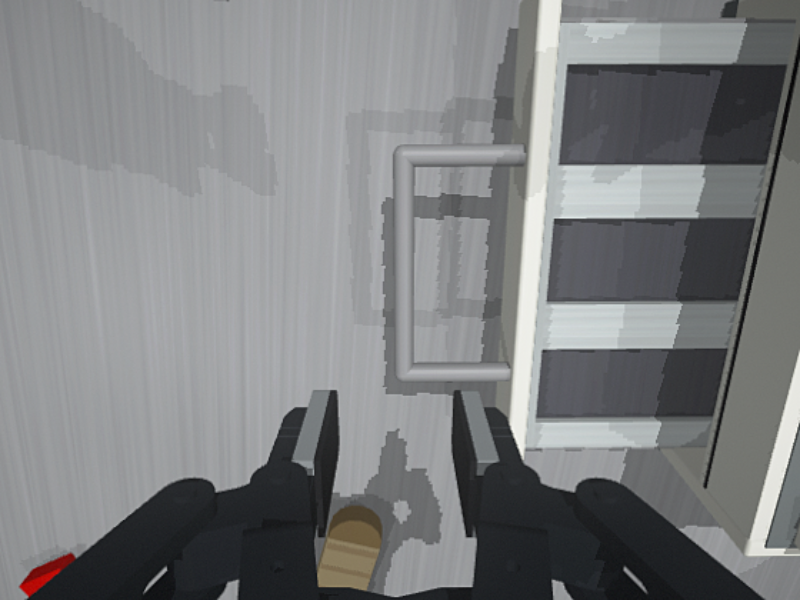

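```bash
python3 -c "
from h import *
c=load('w1')
def m(p,z): return np.round(px2w(c,(np.array(p)+.5)/(800/560)-.5,z)[:,:2],4)
b=m([(404,152),(406,372)],.042); print('bar',b.tolist(),b.mean(0),np.linalg.norm(b[0]-b[1]))
n=m([(567,65),(557,163),(554,219),(548,300),(543,349),(537,415)],.027); print(n.tolist()); k=n.reshape(3,2,2).mean(1); print(k.tolist(),np.linalg.norm(np.diff(k,axis=0),axis=1)); v=n[0]-n[5]; print('yaw',np.degrees(np.arctan2(-v[0],v[1])))
v=b[0]-b[1]; print('yaw',np.degrees(np.arctan2(-v[0],v[1])))
"
```

```text
bar [[0.4942, 0.0707], [0.5053, -0.0402]] [0.49975 0.01525] 0.11145411611959426
[[0.566, 0.115], [0.5693, 0.0711], [0.5728, 0.0439], [0.5774, 0.001], [0.5797, -0.0272], [0.5835, -0.0682]]
[[0.56765, 0.09305], [0.5751, 0.02245], [0.5816, -0.0477]] [0.07099199 0.0704505 ]
yaw 5.456566474305139
yaw 5.715708375367766
```

Emit:
apply_moves(steps=[[0.4,0.01,0.063,-0.2,0,0,0.01],[0.4,0.01,0.063,-0.35,0,0,0.01],[0.4,0.01,0.063,-0.505,0,0,0.01],[0.4,0.01,0.063,-0.505,0,0,0.01],[0,0.01,0.063,-0.505,0,0,0.01],[0,0.01,0.063,-0.505,0,0,0.01],[0,0.01,0.063,-0.505,0,0,0.01],[0,0.01,0.063,-0.505,0,0,0.01],[0,0.01,0.063,-0.505,0,0,0.01]])

```text
time_s: 2.62
tcp_pos: [0.5005, 0.0157, 0.032]
eef_rot: [0.674, 0.739, 0.0, 0.002]
wrist_force: [-1.2, -6.6, 1.9]
gripper_width: 0.0073
gripper_force: 59.5
```

Emit:
apply_moves(steps=[[0,-0.04,-0.004,0,0,0,0],[0,-0.08,-0.007,0,0,0,0],[0,-0.12,-0.011,0,0,0,0],[0,-0.16,-0.015,0,0,0,0],[0,-0.18,-0.017,0,0,0,0],[0,-0.19,-0.0175,0,0,0,0],[0,-0.2,-0.018,0,0,0,0],[0,-0.2,-0.018,0,0,0,0]])

```text
time_s: 3.28
tcp_pos: [0.4507, 0.0112, 0.0319]
eef_rot: [0.674, 0.739, 0.001, 0.002]
wrist_force: [-0.5, -7.4, 1.6]
gripper_width: 0.0075
gripper_force: 60.3
```

Pulled 50 mm with no stop force yet; pull a little further.

Emit:
apply_moves(steps=[[0,-0.01,-0.001,0,0,0,0],[0,-0.02,-0.002,0,0,0,0],[0,-0.02,-0.002,0,0,0,0]])

```text
time_s: 3.53
tcp_pos: [0.4492, 0.0111, 0.0321]
eef_rot: [0.674, 0.739, 0.003, 0.004]
wrist_force: [11.8, -6.2, -13.2]
gripper_width: 0.0079
gripper_force: 59.1
```

Emit:
apply_moves(steps=[[0,-0.01,-0.001,0,0,0,0],[0,-0.02,-0.002,0,0,0,0],[0,-0.02,-0.002,0,0,0,0]])

```text
time_s: 3.78
tcp_pos: [0.449, 0.011, 0.0323]
eef_rot: [0.674, 0.739, 0.006, 0.007]
wrist_force: [29.6, -3.5, -34.2]
gripper_width: 0.0072
gripper_force: 58.4
```

Emit:
apply_moves(steps=[[0.4,0.035,0.003,0,0,0,0],[0.4,0.035,0.003,0,0,0,0],[0.4,0.035,0.003,0,0,0,0],[0.4,0.035,0.003,0,0,0,0],[0.4,0.035,0.003,0.15,0,0,0],[0.4,0.1,0,0.3,0,0,0],[0.4,0.2,0,0.45,0,0,0],[0.4,0.3,0,0.52,0,0,0],[0.4,0.3,0,0.52,0,0,0],[0.4,0.3,0,0.52,0,0,0]])

```text
time_s: 4.62
tcp_pos: [0.5155, 0.0113, 0.1613]
eef_rot: [0.674, 0.739, 0.001, 0.001]
wrist_force: [-0.1, -0.7, -1.1]
gripper_width: 0.0343
gripper_force: 0.0
```

```bash
python3 -c "
from h import *
c=cam('wrist','w2')
im=cv2.resize(np.array(c['pixels'])[:,:,::-1],(800,600)); cv2.imwrite('pics/w2b.png',im)
g(.477,-.2145,.15,-11);g(.46,-.386,.15,36)"
```

```text
shift [-0.147 -0.903 -0.04 ] turn [-0.    -0.001 -0.363] rows 7 j6 1.50 now [0.5136 0.0113 0.16  ] yc 5.3 tilt [-0.01 -0.04]
shift [-0.215 -1.589 -0.04 ] turn [-0.    -0.001  0.682] rows 11 j6 1.50 now [0.5136 0.0113 0.16  ] yc 5.3 tilt [-0.01 -0.04]
```

View pics/w2b.png

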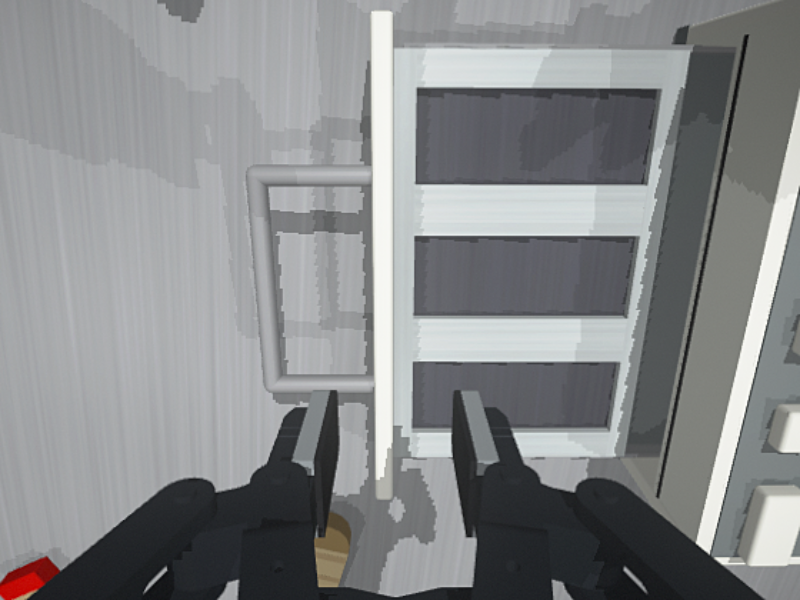

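Tray fully out, nests clear. Corners: nest2 (415,237),(639,236),(627,317),(414,317); nest3 (413,362),(617,363),(610,430),(414,428).

```bash
python3 -c "
from h import *
c=load('w2')
def m(p,z): return px2w(c,(np.array(p)+.5)/(800/560)-.5,z)[:,:2]
for n,p in ((1,[(416,88),(661,90),(647,184),(415,184)]),(2,[(415,237),(639,236),(627,317),(414,317)]),(3,[(413,362),(617,363),(610,430),(414,428)])):
    q=m(p,.027); v=q[1]-q[0]+q[2]-q[3]; print(n,q.mean(0).round(4),'L',np.linalg.norm(v)/2,'W',np.linalg.norm(q[3]+q[2]-q[0]-q[1])/2,'yaw',np.degrees(np.arctan2(v[1],v[0])))
b=m([(257,174),(273,384)],.042);print(b.mean(0))
print(m([(800*.4196,520)],.016))
"
```

```text
1 [0.5766 0.0937] L 0.11733953812141242 W 0.04468893216075489 yaw 5.244859466080843
2 [0.5833 0.0224] L 0.11678842023130671 W 0.04468533439428586 yaw 5.467447898260096
3 [ 0.5897 -0.0486] L 0.11572099436786104 W 0.043231684792934516 yaw 4.740440168800008
[0.4494072  0.01001918]
[[ 0.49172581 -0.1554057 ]]
```

Emit:
apply_moves(steps=[[0.7,-0.15,-0.7,0,0,0,-0.36],[0.7,-0.15,-0.7,0,0,0,-0.36],[0.7,-0.15,-0.7,0,0,0,-0.36],[0.7,-0.15,-0.7,0,0,0,-0.36],[0.7,-0.15,-0.7,0,0,0,-0.36],[0.7,-0.15,-0.7,0,0,0,-0.36],[0.7,-0.15,-0.7,0,0,0,-0.36],[0.7,-0.15,-0.7,0,0,0,-0.36]])

```text
time_s: 5.33
tcp_pos: [0.476, -0.1626, 0.1595]
eef_rot: [0.771, 0.637, -0.0, -0.001]
wrist_force: [-0.4, -0.2, 0.1]
gripper_width: 0.0596
gripper_force: 0.0
```

Emit:
apply_moves(steps=[[0.7,0.0,-0.36,0,0,0,0],[0.7,0.0,-0.36,0,0,0,0],[0.7,0.0,-0.36,0,0,0,0],[0.7,0.0,-0.36,0,0,0,0],[0.7,0.0,-0.36,0,0,0,0]])

```text
time_s: 5.75
tcp_pos: [0.4767, -0.2524, 0.1596]
eef_rot: [0.771, 0.637, -0.0, -0.001]
wrist_force: [0.7, 0.5, -0.8]
gripper_width: 0.0599
gripper_force: 0.0
```

```bash
cat >> h.py <<'E'
def slab(c,zt=.016):
    "find tan slabs in the picture by colour, fit top outline: mid, yaw to the round (browner) end"
    im=np.array(c['pixels']); hsv=cv2.cvtColor(im,cv2.COLOR_RGB2HSV)
    m=cv2.inRange(hsv,(8,50,60),(28,170,255)); m=cv2.morphologyEx(m,cv2.MORPH_OPEN,np.ones((3,3)))
    m=cv2.morphologyEx(m,cv2.MORPH_CLOSE,np.ones((7,7)))
    for k in cv2.findContours(m,cv2.RETR_EXTERNAL,cv2.CHAIN_APPROX_NONE)[0]:
        if cv2.contourArea(k)<1500: continue
        q=px2w(c,k.reshape(-1,2),zt)[:,:2]; (x,y),(w,h),a=cv2.minAreaRect((q*1e3).astype(np.float32))
        if w<h: w,h=h,w; a+=90
        print('slab mid',round(x/1e3,4),round(y/1e3,4),'L %.1f W %.1f'%(w,h),'yaw %.1f (mod 180)'%a,'px',k.reshape(-1,2).min(0),k.reshape(-1,2).max(0))
E
python3 -c "
from h import *
c=cam('wrist','w3'); slab(c)
im=cv2.resize(np.array(c['pixels'])[:,:,::-1],(800,600)); cv2.imwrite('pics/w3b.png',im)
"
```

```text
slab mid 0.4617 -0.3835 L 113.9 W 41.4 yaw 125.5 (mod 180) px [239 291] [342 383]
slab mid 0.4777 -0.2158 L 108.3 W 35.4 yaw 79.6 (mod 180) px [245  75] [293 218]
```

View pics/w3b.png

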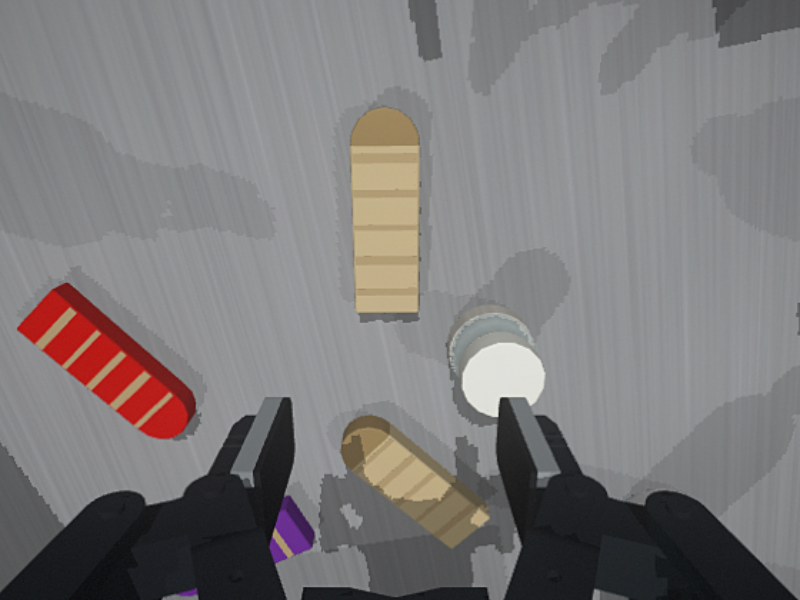

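Emit:
apply_moves(steps=[[0.7,0.004,0.146,-0.15,0,0,0.011],[0.7,0.004,0.146,-0.3,0,0,0.011],[0.7,0.004,0.146,-0.45,0,0,0.011],[0.7,0.004,0.146,-0.56,0,0,0.011],[0.7,0.004,0.146,-0.6,0,0,0.011],[0.7,0.004,0.146,-0.622,0,0,0.011],[0.7,0.004,0.146,-0.622,0,0,0.011],[0.7,0.004,0.146,-0.622,0,0,0.011]])

```text
time_s: 6.47
tcp_pos: [0.4789, -0.2172, 0.0059]
eef_rot: [0.768, 0.64, 0.0, 0.001]
wrist_force: [-0.0, 0.5, -0.1]
gripper_width: 0.0598
gripper_force: 0.0
```

Emit:
apply_moves(steps=[[0.2,0,0,0,0,0,0],[0.2,0,0,0,0,0,0],[0.2,0,0,0,0,0,0],[0.2,0,0,0,0,0,0],[0.2,0,0,0,0,0,0],[0.2,0,0,0,0,0,0]])

```text
time_s: 6.97
tcp_pos: [0.4788, -0.2177, 0.0064]
eef_rot: [0.768, 0.64, 0.001, 0.001]
wrist_force: [-0.8, 0.2, 9.3]
gripper_width: 0.0339
gripper_force: 59.6
```

Emit:
apply_moves(steps=[[0.2,0,0,0.1,0,0,0],[0.2,0,0,0.25,0,0,0],[0.2,0,0,0.4,0,0,-0.1],[0.2,0.08,0.12,0.45,0,0,-0.25],[0.2,0.16,0.25,0.45,0,0,-0.4],[0.2,0.25,0.37,0.45,0,0,-0.55],[0.2,0.33,0.5,0.45,0,0,-0.7],[0.2,0.4,0.6,0.45,0,0,-0.85],[0.2,0.437,0.675,0.45,0,0,-1],[0.2,0.437,0.675,0.45,0,0,-1],[0.2,0.437,0.675,0.45,0,0,-1]])

```text
time_s: 7.88
tcp_pos: [0.5874, -0.0477, 0.1174]
eef_rot: [0.954, 0.299, 0.0, 0.0]
wrist_force: [-0.3, -1.0, -1.5]
gripper_width: 0.0341
gripper_force: 61.0
```

Emit:
apply_moves(steps=[[0.2,0,0,0,0,0,-0.15],[0.2,0,0,0,0,0,-0.3],[0.2,0,0,0,0,0,-0.45],[0.2,0,0,0,0,0,-0.6],[0.2,0,0,0,0,0,-0.653],[0.2,0,0,0,0,0,-0.653],[0.2,0,0,0,0,0,-0.653]])

```text
time_s: 8.47
tcp_pos: [0.5866, -0.0496, 0.1175]
eef_rot: [0.999, 0.047, 0.0, 0.0]
wrist_force: [-0.0, 0.4, -0.4]
gripper_width: 0.0346
gripper_force: 61.0
```

```bash
python3 -c "
from h import *
c=cam('wrist','w4'); s=state(); print(s['gripper_width'],s['gripper_force'])
im=cv2.resize(np.array(c['pixels'])[:,:,::-1],(800,600)); cv2.imwrite('pics/w4b.png',im)
g(.588,-.049,.029,-84.8)
"
```

```text
0.03414960310920044 60.98688840866089
shift [ 0.005  0.002 -0.353] turn [ 0.     0.    -0.003] rows 4 j6 2.96 now [ 0.5867 -0.0494  0.1174] yc -84.7 tilt [0.   0.01]
```

View pics/w4b.png

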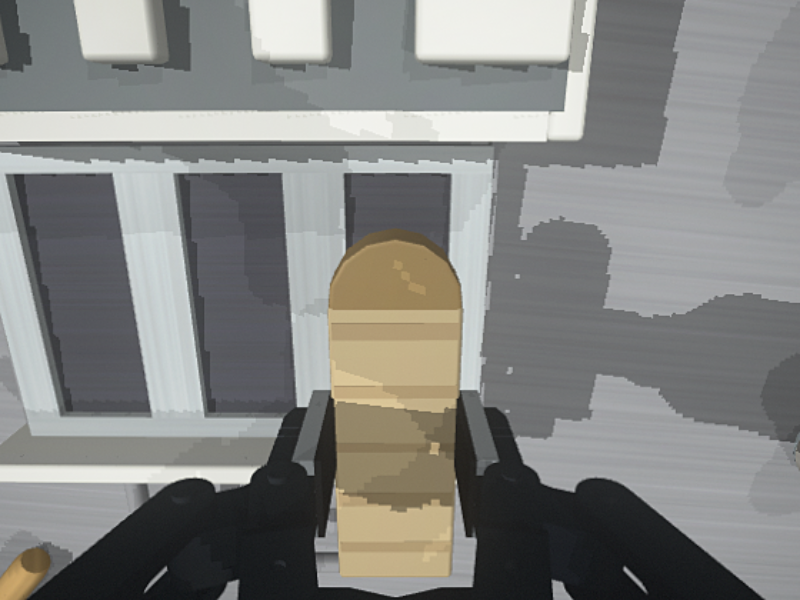

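```bash
python3 -c "
from h import *
c=load('w4')
def m(p,z): return px2w(c,(np.array(p)+.5)/(800/560)-.5,z)[:,:2].round(4)
print('nest2',m([(175,174),(286,174),(298,413),(203,415)],.027).mean(0),'nest3 far mid',m([(345,174),(450,174)],.027).mean(0))
zt=.1174+.0096
print('slab', m([(395,239),(331,309),(460,309),(338,575),(453,575)],zt).tolist())
u=np.array([np.cos(np.radians(5.2)),np.sin(np.radians(5.2))]); print('pred n3 far',np.array([.5898,-.0488])+.059*u)
"
```

```text
nest2 [0.5844   0.021225] nest3 far mid [ 0.64835 -0.0444 ]
slab [[0.6421, -0.0439], [0.6221, -0.029], [0.6252, -0.0625], [0.533, -0.036], [0.5364, -0.0722]]
pred n3 far [ 0.64855718 -0.04345268]
```

Emit:
apply_moves(steps=[[0.2,0.006,0,-0.12,0,0,0],[0.2,0.006,0,-0.22,0,0,0],[0.2,0.006,0,-0.28,0,0,0],[0.2,0.006,0,-0.31,0,0,0],[0.2,0.006,0,-0.33,0,0,0],[0.2,0.006,0,-0.345,0,0,0],[0.2,0.006,0,-0.352,0,0,0],[0.2,0.006,0,-0.356,0,0,0],[0.2,0.006,0,-0.356,0,0,0]])

```text
time_s: 9.27
tcp_pos: [0.589, -0.0486, 0.0286]
eef_rot: [0.999, 0.046, 0.0, 0.0]
wrist_force: [-0.4, 0.4, -1.4]
gripper_width: 0.0342
gripper_force: 61.0
```

Emit:
apply_moves(steps=[[0.2,-0.002,-0.002,-0.004,0,0,0],[0.2,-0.002,-0.002,-0.004,0,0,0]])

```text
time_s: 9.43
tcp_pos: [0.589, -0.0487, 0.0284]
eef_rot: [0.999, 0.046, 0.001, -0.0]
wrist_force: [-1.0, 2.7, 4.8]
gripper_width: 0.0339
gripper_force: 61.6
```

Emit:
apply_moves(steps=[[0.6,0,0,0,0,0,0],[0.6,0,0,0,0,0,0],[0.6,0,0,0,0,0,0],[0.6,0,0,0.02,0,0,0],[0.6,0,0,0.1,0,0,0],[0.6,0,0,0.25,0,0,0],[0.6,0,0,0.4,0,0,0],[0.6,0,0,0.5,0,0,0],[0.6,0,0,0.5,0,0,0],[0.6,0,0,0.5,0,0,0]])

```text
time_s: 10.27
tcp_pos: [0.5891, -0.0491, 0.154]
eef_rot: [0.999, 0.046, 0.002, 0.0]
wrist_force: [1.0, -0.7, -0.6]
gripper_width: 0.0511
gripper_force: 0.0
```

```bash
python3 -c "
from h import *
c=cam('wrist','w5'); slab(c,.038)
s=cam('scene'); slab(s,.016) 
g(.46,-.386,.155,36)
"
```

```text
slab mid 0.5905 -0.048 L 109.6 W 36.1 yaw 5.3 (mod 180) px [250 127] [301 273]
slab mid -0.1452 -0.7167 L 1158.4 W 366.7 yaw 2.0 (mod 180) px [ 0 61] [121 259]
slab mid -0.3442 0.6787 L 545.4 W 433.3 yaw 68.4 (mod 180) px [290   0] [396  54]
shift [-0.51  -1.348  0.014] turn [-0.000e+00 -1.000e-03  2.684e+00] rows 18 j6 2.97 now [ 0.5875 -0.049   0.1514] yc -84.8 tilt [-0.01 -0.06]
```

```bash
python3 -c "
from h import *
s=load('scene0');d=load('side0')
print(px2w(s,[(139,264)],.165),px2w(d,[(375,345)],.165))
print('box',px2w(s,[(123,240),(97,190),(58,258)],0),px2w(s,[(106,193),(83,154)],.11))
"
```

```text
[[ 0.61791069 -0.45867687  0.165     ]] [[ 0.61595881 -0.46435118  0.165     ]]
box [[ 0.41727528 -0.52284013  0.        ]
 [ 0.17795162 -0.5756057   0.        ]
 [ 0.40458561 -0.73502734  0.        ]] [[ 0.29560175 -0.5209329   0.11      ]
 [ 0.09785997 -0.57174031  0.11      ]]
```

Emit:
apply_moves(steps=[[0.7,-0.03,-0.1,0,0,0,0.15],[0.7,-0.06,-0.2,0,0,0,0.3],[0.7,-0.09,-0.3,0,0,0,0.45],[0.7,-0.12,-0.4,0,0,0,0.6],[0.7,-0.15,-0.5,0,0,0,0.75],[0.7,-0.2,-0.6,0,0,0,0.9],[0.7,-0.25,-0.7,0,0,0,1],[0.7,-0.25,-0.7,0,0,0,1],[0.7,-0.25,-0.7,0,0,0,1]])

```text
time_s: 11.12
tcp_pos: [0.5242, -0.2248, 0.1506]
eef_rot: [0.906, 0.423, -0.001, -0.001]
wrist_force: [0.6, 0.3, -0.2]
gripper_width: 0.06
gripper_force: 0.0
```

Emit:
apply_moves(steps=[[0.7,-0.03,-0.1,0,0,0,0.15],[0.7,-0.06,-0.2,0,0,0,0.3],[0.7,-0.09,-0.3,0,0,0,0.45],[0.7,-0.12,-0.4,0,0,0,0.6],[0.7,-0.15,-0.5,0,0,0,0.75],[0.7,-0.2,-0.55,0,0,0,0.9],[0.7,-0.22,-0.55,0,0,0,1],[0.7,-0.22,-0.55,0,0,0,1],[0.7,-0.22,-0.55,0,0,0,1]])

```text
time_s: 11.87
tcp_pos: [0.4708, -0.3606, 0.1513]
eef_rot: [0.675, 0.738, 0.0, -0.001]
wrist_force: [-0.1, 0.5, -0.7]
gripper_width: 0.0599
gripper_force: 0.0
```

```bash
python3 -c "
from h import *
g(.478,-.41,.16,35.5)
"
```

```text
shift [ 0.029 -0.198  0.035] turn [-0.001 -0.001  0.677] rows 6 j6 0.83 now [ 0.4708 -0.3606  0.1513] yc 5.0 tilt [-0.06 -0.05]
```

Emit:
apply_moves(steps=[[0.7,0.01,-0.05,0.03,0,0,0.15],[0.7,0.02,-0.1,0.03,0,0,0.3],[0.7,0.03,-0.15,0.03,0,0,0.45],[0.7,0.03,-0.2,0.03,0,0,0.6],[0.7,0.03,-0.2,0.03,0,0,0.677],[0.7,0.03,-0.2,0.03,0,0,0.677],[0.7,0.03,-0.2,0.03,0,0,0.677]])

```text
time_s: 12.45
tcp_pos: [0.4787, -0.4105, 0.1591]
eef_rot: [0.458, 0.889, 0.0, -0.0]
wrist_force: [0.3, 0.3, -0.1]
gripper_width: 0.0596
gripper_force: 0.0
```

```bash
python3 -c "
from h import *
c=cam('wrist','w6'); slab(c)
g(.461,-.3845,.006,35.5)
"
```

```text
slab mid 0.3928 -0.6137 L 248.6 W 117.6 yaw 111.7 (mod 180) px [  0 174] [142 412]
slab mid 0.4601 -0.388 L 108.3 W 35.6 yaw 125.5 (mod 180) px [250  86] [298 227]
shift [-0.07   0.104 -0.613] turn [-0.001 -0.    -0.   ] rows 5 j6 0.24 now [ 0.4786 -0.4105  0.1592] yc 35.5 tilt [-0.03 -0.02]
```

Emit:
apply_moves(steps=[[0.7,-0.074,0.09,-0.15,0,0,0],[0.7,-0.074,0.09,-0.3,0,0,0],[0.7,-0.074,0.09,-0.45,0,0,0],[0.7,-0.074,0.09,-0.56,0,0,0],[0.7,-0.074,0.09,-0.6,0,0,0],[0.7,-0.074,0.09,-0.615,0,0,0],[0.7,-0.074,0.09,-0.615,0,0,0],[0.7,-0.074,0.09,-0.615,0,0,0]])

```text
time_s: 13.17
tcp_pos: [0.4606, -0.3896, 0.0074]
eef_rot: [0.457, 0.89, -0.0, 0.001]
wrist_force: [0.0, -0.5, 0.5]
gripper_width: 0.0597
gripper_force: 0.0
```

Emit:
apply_moves(steps=[[0.2,0,0,0,0,0,0],[0.2,0,0,0,0,0,0],[0.2,0,0,0,0,0,0],[0.2,0,0,0,0,0,0],[0.2,0,0,0,0,0,0],[0.2,0,0,0,0,0,0]])

```text
time_s: 13.67
tcp_pos: [0.4605, -0.3898, 0.0078]
eef_rot: [0.457, 0.89, -0.0, 0.002]
wrist_force: [-0.4, 0.9, 8.6]
gripper_width: 0.0343
gripper_force: 59.8
```

Emit:
apply_moves(steps=[[0.2,0,0,0.1,0,0,0],[0.2,0,0,0.25,0,0,0],[0.2,0,0,0.4,0,0,0],[0.2,0,0.1,0.47,0,0,-0.15],[0.2,0,0.2,0.47,0,0,-0.3],[0.2,0,0.3,0.47,0,0,-0.45],[0.2,0,0.4,0.47,0,0,-0.6],[0.2,0.05,0.5,0.47,0,0,-0.75],[0.2,0.1,0.6,0.47,0,0,-0.9],[0.2,0.1,0.7,0.47,0,0,-1],[0.2,0.1,0.7,0.47,0,0,-1]])

```text
time_s: 14.58
tcp_pos: [0.4847, -0.2105, 0.1241]
eef_rot: [0.763, 0.646, 0.001, -0.0]
wrist_force: [0.0, -0.3, -1.9]
gripper_width: 0.0338
gripper_force: 60.7
```

Emit:
apply_moves(steps=[[0.2,0.06,0.14,0,0,0,-0.15],[0.2,0.12,0.28,0,0,0,-0.3],[0.2,0.18,0.42,0,0,0,-0.45],[0.2,0.24,0.56,0,0,0,-0.6],[0.2,0.3,0.7,0,0,0,-0.75],[0.2,0.36,0.84,0,0,0,-0.9],[0.2,0.387,0.94,0,0,0,-1],[0.2,0.387,0.94,0,0,0,-1],[0.2,0.387,0.94,0,0,0,-1]])

```text
time_s: 15.33
tcp_pos: [0.5817, 0.0222, 0.1237]
eef_rot: [0.951, 0.308, 0.0, 0.0]
wrist_force: [-0.7, -0.8, -1.1]
gripper_width: 0.0336
gripper_force: 60.7
```

```bash
python3 -c "
from h import *
g(.5822,.0221,.12,-84.8)
"
```

```text
shift [ 0.002 -0.001 -0.015] turn [ 0.     0.001 -0.682] rows 6 j6 2.55 now [0.5817 0.0222 0.1237] yc -54.1 tilt [0.   0.03]
```

Emit:
apply_moves(steps=[[0.2,0,0,0,0,0,-0.15],[0.2,0,0,0,0,0,-0.3],[0.2,0,0,0,0,0,-0.45],[0.2,0,0,0,0,0,-0.6],[0.2,0,0,0,0,0,-0.682],[0.2,0,0,0,0,0,-0.682],[0.2,0,0,0,0,0,-0.682]])

```text
time_s: 15.92
tcp_pos: [0.5811, 0.0197, 0.1237]
eef_rot: [0.999, 0.045, 0.0, 0.0]
wrist_force: [-0.5, -0.6, -0.9]
gripper_width: 0.0338
gripper_force: 60.7
```

```bash
python3 -c "
from h import *
c=cam('wrist','w7'); z=state()['tcp_pos'][2]; slab(c,z-.0078+.016); print('A:');slab(c,.038)
g(.5822,.0221,.0298,-84.8)
"
```

```text
slab mid 0.5834 0.0205 L 110.5 W 35.3 yaw 5.1 (mod 180) px [230 161] [322 401]
slab mid 0.6211 -0.0158 L 64.5 W 22.7 yaw 5.3 (mod 180) px [347 129] [417 291]
A:
slab mid 0.5262 0.0153 L 188.0 W 60.1 yaw 5.1 (mod 180) px [230 161] [322 401]
slab mid 0.5903 -0.0464 L 109.8 W 38.6 yaw 5.3 (mod 180) px [347 129] [417 291]
shift [ 0.004  0.008 -0.375] turn [0.    0.    0.002] rows 4 j6 3.09 now [0.5811 0.02   0.1236] yc -84.9 tilt [0.   0.02]
```

Emit:
apply_moves(steps=[[0.2,0.003,0.007,-0.12,0,0,0],[0.2,0.003,0.007,-0.22,0,0,0],[0.2,0.003,0.007,-0.28,0,0,0],[0.2,0.003,0.007,-0.32,0,0,0],[0.2,0.003,0.007,-0.345,0,0,0],[0.2,0.003,0.007,-0.36,0,0,0],[0.2,0.003,0.007,-0.37,0,0,0],[0.2,0.003,0.007,-0.376,0,0,0],[0.2,0.003,0.007,-0.379,0,0,0],[0.2,0.003,0.007,-0.379,0,0,0]])

```text
time_s: 16.8
tcp_pos: [0.583, 0.0227, 0.0298]
eef_rot: [0.999, 0.044, 0.001, 0.0]
wrist_force: [-0.3, 0.1, 4.0]
gripper_width: 0.0338
gripper_force: 61.1
```

Contact with the floor; open and rise.

Emit:
apply_moves(steps=[[0.6,0,0,0,0,0,0],[0.6,0,0,0,0,0,0],[0.6,0,0,0,0,0,0],[0.6,0,0,0.02,0,0,0],[0.6,0,0,0.1,0,0,0],[0.6,0,0,0.25,0,0,0],[0.6,-0.05,-0.04,0.4,0,0,0],[0.6,-0.1,-0.08,0.5,0,0,0],[0.6,-0.1,-0.08,0.5,0,0,0],[0.6,-0.1,-0.08,0.5,0,0,0]])

```text
time_s: 17.63
tcp_pos: [0.5577, 0.0024, 0.1556]
eef_rot: [0.999, 0.043, 0.002, 0.0]
wrist_force: [-0.2, -1.1, -1.4]
gripper_width: 0.0514
gripper_force: 0.0
```

```bash
python3 -c "
from h import *
c=cam('wrist','w8'); slab(c,.038)
im=cv2.resize(np.array(c['pixels'])[:,:,::-1],(800,600)); cv2.imwrite('pics/w8b.png',im)
g(.42,.009,.04,5.2)
"
```

```text
slab mid 0.5833 0.0233 L 107.8 W 35.9 yaw 5.0 (mod 180) px [223  88] [276 240]
slab mid 0.5904 -0.0469 L 108.4 W 37.7 yaw 5.3 (mod 180) px [323  86] [382 239]
shift [-0.549  0.025 -0.457] turn [-0.000e+00  2.000e-03  2.005e+00] rows 14 j6 3.06 now [0.5573 0.0026 0.1541] yc -85.0 tilt [-0.01  0.09]
```

View pics/w8b.png

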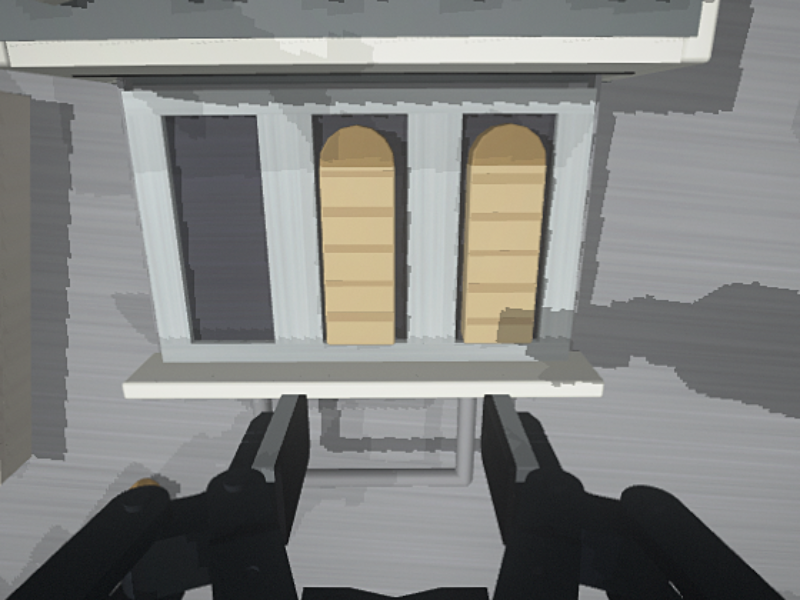

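Both slabs lie in the middle and right nests with the round ends at the machine. I'll shut the fingers, go in front of the bar and push it in.

Emit:
apply_moves(steps=[[0.2,-0.15,0,0,0,0,0],[0.1,-0.3,0.01,0,0,0,0],[0,-0.45,0.02,0,0,0,0],[0,-0.569,0.022,0,0,0,0],[0,-0.569,0.022,-0.1,0,0,0],[0,-0.569,0.022,-0.2,0,0,0],[0,-0.569,0.022,-0.35,0,0,0],[0,-0.569,0.022,-0.496,0,0,0],[0,-0.569,0.022,-0.496,0,0,0],[0,-0.569,0.022,-0.496,0,0,0]])

```text
time_s: 18.52
tcp_pos: [0.4126, 0.0084, 0.0281]
eef_rot: [0.999, 0.044, -0.003, -0.0]
wrist_force: [-0.2, 0.8, 0.9]
gripper_width: -0.0002
gripper_force: 0.0
```

Emit:
apply_moves(steps=[[0,0.03,0.003,0,0,0,0],[0,0.06,0.006,0,0,0,0],[0,0.09,0.008,0,0,0,0],[0,0.12,0.011,0,0,0,0],[0,0.15,0.014,0,0,0,0],[0,0.18,0.017,0,0,0,0],[0,0.21,0.019,0,0,0,0],[0,0.24,0.022,0,0,0,0],[0,0.28,0.025,0,0,0,0],[0,0.32,0.029,0,0,0,0],[0,0.36,0.033,0,0,0,0],[0,0.4,0.036,0,0,0,0],[0,0.44,0.04,0,0,0,0],[0,0.48,0.044,0,0,0,0],[0,0.52,0.047,0,0,0,0],[0,0.56,0.051,0,0,0,0],[0,0.58,0.053,0,0,0,0],[0,0.6,0.055,0,0,0,0],[0,0.6,0.055,0,0,0,0]])

```text
time_s: 20.1
tcp_pos: [0.5662, 0.0221, 0.0295]
eef_rot: [0.999, 0.044, 0.001, -0.0]
wrist_force: [1.4, -0.2, 0.9]
gripper_width: 0.0004
gripper_force: 0.0
```

Emit:
apply_moves(steps=[[0,0.02,0.002,0,0,0,0],[0,0.04,0.004,0,0,0,0],[0,0.05,0.005,0,0,0,0],[0,0.06,0.006,0,0,0,0],[0,0.06,0.006,0,0,0,0]])

```text
time_s: 20.52
tcp_pos: [0.5805, 0.0236, 0.0296]
eef_rot: [0.999, 0.044, 0.0, -0.0]
wrist_force: [-0.4, 1.0, 0.2]
gripper_width: 0.0002
gripper_force: 0.0
```

Emit:
apply_moves(steps=[[0,0.01,0.001,0,0,0,0],[0,0.02,0.002,0,0,0,0],[0,0.02,0.002,0,0,0,0]])

```text
time_s: 20.77
tcp_pos: [0.5828, 0.0238, 0.0293]
eef_rot: [0.999, 0.044, -0.002, 0.0]
wrist_force: [-7.9, -1.3, 4.9]
gripper_width: 0.0001
gripper_force: 4.4
```

Emit:
apply_moves(steps=[[0,0.01,0.001,0,0,0,0],[0,0.01,0.001,0,0,0,0],[0,0.01,0.001,0,0,0,0],[0,0.01,0.001,0,0,0,0],[0,0.01,0.001,0,0,0,0]])

```text
time_s: 21.18
tcp_pos: [0.5829, 0.0239, 0.029]
eef_rot: [0.999, 0.044, -0.004, 0.0]
wrist_force: [-16.6, -2.6, 8.4]
gripper_width: 0.0001
gripper_force: 8.1
```

Emit:
apply_moves(steps=[[0,-0.04,0,0,0,0,0],[0,-0.1,0,0,0,0,0],[0,-0.1,0,0.15,0,0,0],[0,-0.1,0.02,0.3,0,0,0],[0,-0.1,0.04,0.45,0,0,0],[0,-0.1,0.06,0.6,0,0,0],[0,-0.1,0.06,0.6,0,0,0],[0,-0.1,0.06,0.6,0,0,0]])

```text
time_s: 21.85
tcp_pos: [0.5641, 0.0397, 0.1823]
eef_rot: [0.999, 0.044, 0.003, -0.0]
wrist_force: [-0.8, -0.1, -1.5]
gripper_width: 0.0001
gripper_force: 0.0
```

```bash
python3 -c "
from h import *
c=cam('wrist','w9')
im=cv2.resize(np.array(c['pixels'])[:,:,::-1],(800,600)); cv2.imwrite('pics/w9b.png',im)
"
```

```text
(no output)
```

View pics/w9b.png

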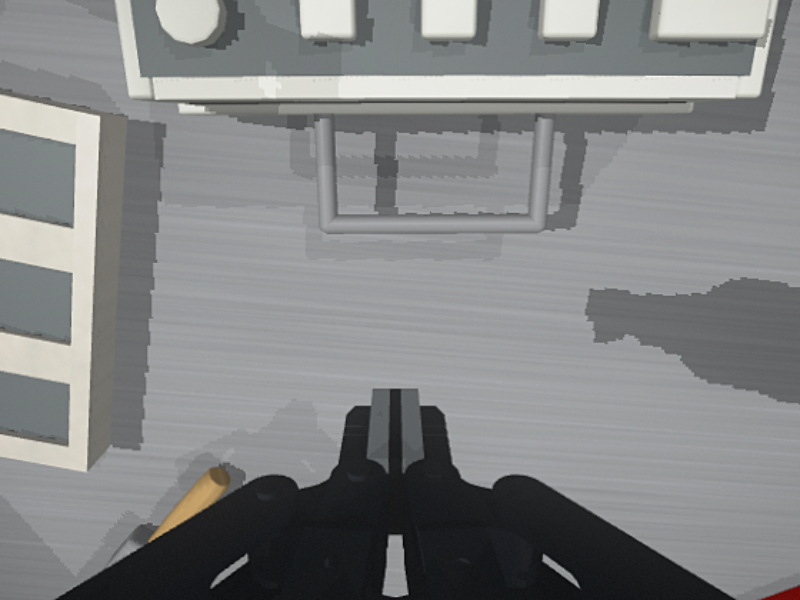

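```bash
python3 -c "
from h import *
c=load('w9')
def m(p,z): return px2w(c,(np.array(p)+.5)/(800/560)-.5,z)[:,:2].round(4)
u=np.array([np.cos(np.radians(5.2)),np.sin(np.radians(5.2))])
print('round',m([(188,40)],.11)+.012*u,'sq',m([(329,36),(449,36),(570,36)],.11)+.01*u,'long',m([(711,35)],.11)+.01*u)
print('edge',m([(132,97),(752,97)],.1), 'bar',m([(330,225),(540,223)],.042).mean(0), m([(330,225),(540,223)],.042))
"
```

```text
round [[0.68065061 0.12568759]] sq [[ 0.68425884  0.07470633]
 [ 0.68805884  0.03160633]
 [ 0.69205884 -0.01199367]] long [[ 0.69715884 -0.06299367]]
edge [[ 0.6475  0.1508]
 [ 0.669  -0.0912]] bar [0.5979  0.02195] [[ 0.5925  0.0771]
 [ 0.6033 -0.0332]]
```

Emit:
apply_moves(steps=[[0,0.1,0.08,0,0,0,0],[0,0.2,0.16,0,0,0,0],[0,0.3,0.24,0,0,0,0],[0,0.4,0.32,0,0,0,0],[0,0.46,0.344,0,0,0,0],[0,0.46,0.344,-0.1,0,0,0],[0,0.46,0.344,-0.2,0,0,0],[0,0.46,0.344,-0.24,0,0,0],[0,0.46,0.344,-0.24,0,0,0]])

```text
time_s: 22.65
tcp_pos: [0.6784, 0.0993, 0.1151]
eef_rot: [0.998, 0.068, -0.005, -0.01]
wrist_force: [-0.9, -0.4, -0.5]
gripper_width: -0.0002
gripper_force: 0.0
```

```bash
python3 -c "
from h import *
g(.679,.1257,.1055,-84.8)"
```

```text
shift [ 0.002  0.105 -0.038] turn [-0.025 -0.014 -0.059] rows 2 j6 3.14 now [0.6784 0.0993 0.1151] yc -82.2 tilt [-1.13 -0.61]
```

Emit:
apply_moves(steps=[[0,-0.05,0,0.12,0,0,0.1],[0,-0.1,0,0.2,0,0,0.25],[0,-0.1,0,0.2,0,0,0.4],[0,-0.1,0,0.2,0,0,0.55],[0,-0.1,0,0.2,0,0,0.7],[0,-0.1,0,0.2,0,0,0.85],[0,-0.1,0,0.2,0,0,1],[0,-0.1,0,0.2,0,0,1],[0,-0.1,0,0.2,0,0,1]])

```text
time_s: 23.4
tcp_pos: [0.6559, 0.0997, 0.1704]
eef_rot: [0.896, 0.443, -0.004, -0.009]
wrist_force: [-0.1, 0.3, 0.6]
gripper_width: 0.0001
gripper_force: 0.0
```

```bash
python3 -c "
from h import *
g(.679,.1257,.13,5.2)"
```

```text
shift [ 0.092  0.104 -0.162] turn [-0.016 -0.02   0.946] rows 7 j6 2.37 now [0.6559 0.0997 0.1704] yc -37.4 tilt [-0.71 -0.92]
```

Emit:
apply_moves(steps=[[0,0.02,0.05,0,-0.016,-0.02,0.15],[0,0.05,0.104,0,-0.016,-0.02,0.3],[0,0.092,0.104,0,-0.016,-0.02,0.45],[0,0.092,0.104,0,-0.016,-0.02,0.6],[0,0.092,0.104,-0.04,-0.016,-0.02,0.75],[0,0.092,0.104,-0.08,-0.016,-0.02,0.9],[0,0.092,0.104,-0.12,-0.016,-0.02,0.946],[0,0.092,0.104,-0.162,-0.016,-0.02,0.946],[0,0.092,0.104,-0.162,-0.016,-0.02,0.946],[0,0.092,0.104,-0.162,-0.016,-0.02,0.946]])

```text
time_s: 24.23
tcp_pos: [0.6784, 0.1256, 0.1287]
eef_rot: [0.674, 0.739, -0.004, 0.002]
wrist_force: [-0.8, 0.5, 0.7]
gripper_width: 0.0004
gripper_force: 0.0
```

```bash
python3 -c "
from h import *
g(.679,.1257,.1055,5.2)"
```

```text
shift [ 0.002  0.    -0.093] turn [ 0.011 -0.004 -0.001] rows 2 j6 1.67 now [0.6784 0.1256 0.1287] yc 5.2 tilt [ 0.49 -0.18]
```

Emit:
apply_moves(steps=[[0,0.002,0,-0.04,0,0,0],[0,0.002,0,-0.06,0,0,0],[0,0.002,0,-0.08,0,0,0],[0,0.002,0,-0.09,0,0,0],[0,0.002,0,-0.098,0,0,0],[0,0.002,0,-0.098,0,0,0],[0,0.002,0,-0.098,0,0,0]])

```text
time_s: 24.82
tcp_pos: [0.6793, 0.1258, 0.1052]
eef_rot: [0.673, 0.74, -0.004, 0.002]
wrist_force: [-1.0, 0.6, 3.9]
gripper_width: -0.0001
gripper_force: 2.0
```

Emit:
apply_moves(steps=[[0,0,0,-0.006,0,0,0],[0,0,0,-0.006,0,0,0],[0,0,0,-0.006,0,0,0]])

```text
time_s: 25.07
tcp_pos: [0.6794, 0.1258, 0.1049]
eef_rot: [0.673, 0.74, -0.003, 0.003]
wrist_force: [-4.8, -1.4, 13.6]
gripper_width: 0.0005
gripper_force: 7.0
```

Emit:
apply_moves(steps=[[0,0,0,0.06,0,0,0],[0,0,0,0.14,0,0,0],[0,0.01,-0.1,0.14,0,0,0],[0,0.02,-0.2,0.14,0,0,0],[0,0.03,-0.3,0.14,0,0,0],[0,0.033,-0.375,0.14,0,0,0],[0,0.033,-0.375,0.14,0,0,0],[0,0.033,-0.375,0.14,0,0,0]])

```text
time_s: 25.73
tcp_pos: [0.6875, 0.0311, 0.1378]
eef_rot: [0.674, 0.739, -0.004, 0.002]
wrist_force: [-0.2, 1.0, -0.5]
gripper_width: -0.0003
gripper_force: 0.0
```

```bash
python3 -c "
from h import *
g(.6875,.032,.1045,5.2)"
```

```text
shift [ 0.     0.004 -0.133] turn [ 0.01  -0.003 -0.002] rows 2 j6 1.53 now [0.6875 0.0311 0.1378] yc 5.3 tilt [ 0.47 -0.14]
```

Round key bottomed (13 N). Next the middle square key, then lift and go to the long key.

Emit:
apply_moves(steps=[[0,0,0.004,-0.06,0,0,0],[0,0,0.004,-0.1,0,0,0],[0,0,0.004,-0.12,0,0,0],[0,0,0.004,-0.13,0,0,0],[0,0,0.004,-0.137,0,0,0],[0,0,0.004,-0.137,0,0,0],[0,0,0.004,-0.137,0,0,0]])

```text
time_s: 26.32
tcp_pos: [0.6871, 0.034, 0.105]
eef_rot: [0.672, 0.74, -0.003, 0.002]
wrist_force: [-5.3, 2.7, 9.9]
gripper_width: -0.0001
gripper_force: 4.6
```

Emit:
apply_moves(steps=[[0,0,0,0.06,0,0,0],[0,0,0,0.14,0,0,0],[0,0.01,-0.1,0.14,0,0,0],[0,0.02,-0.2,0.14,0,0,0],[0,0.03,-0.3,0.14,0,0,0],[0,0.034,-0.375,0.14,0,0,0],[0,0.034,-0.375,0.14,0,0,0],[0,0.034,-0.375,0.14,0,0,0]])

```text
time_s: 26.98
tcp_pos: [0.696, -0.0612, 0.1387]
eef_rot: [0.673, 0.739, -0.004, 0.002]
wrist_force: [-0.5, 0.3, 0.5]
gripper_width: -0.0001
gripper_force: 0.0
```

```bash
python3 -c "
from h import *
g(.696,-.0623,.1045,5.2)"
```

```text
shift [ 0.    -0.005 -0.137] turn [ 0.01  -0.003 -0.003] rows 2 j6 1.39 now [ 0.696  -0.0612  0.1387] yc 5.3 tilt [ 0.46 -0.14]
```

Emit:
apply_moves(steps=[[0,0,-0.004,-0.06,0,0,0],[0,0,-0.004,-0.1,0,0,0],[0,0,-0.004,-0.12,0,0,0],[0,0,-0.004,-0.13,0,0,0],[0,0,-0.004,-0.14,0,0,0],[0,0,-0.004,-0.14,0,0,0],[0,0,-0.004,-0.14,0,0,0]])

```text
time_s: 27.57
tcp_pos: [0.6958, -0.0607, 0.1051]
eef_rot: [0.672, 0.74, -0.003, 0.002]
wrist_force: [-3.5, 2.7, 7.0]
gripper_width: -0.0001
gripper_force: 3.9
```

Emit:
apply_moves(steps=[[0,0,0,0.1,0,0,0],[0,0,0,0.2,0,0,0],[0,0,0,0.3,0,0,0],[0,-0.1,0.08,0.3,0,0,0],[0,-0.2,0.16,0.3,0,0,0],[0.2,-0.3,0.25,0.3,0,0,0],[0.4,-0.4,0.34,0.3,0,0,0],[0.4,-0.4,0.34,0.3,0,0,0],[0.4,-0.4,0.34,0.3,0,0,0],[0.4,-0.4,0.34,0.3,0,0,0],[0.4,-0.4,0.34,0.3,0,0,0],[0.4,-0.4,0.34,0.3,0,0,0],[0.4,-0.4,0.34,0.3,0,0,0],[0.4,-0.4,0.34,0.3,0,0,0],[0.4,-0.4,0.34,0.3,0,0,0],[0.4,-0.4,0.34,0.3,0,0,0],[0.4,-0.4,0.34,0.3,0,0,0],[0.4,-0.4,0.34,0.3,0,0,0],[0.4,-0.4,0.34,0.3,0,0,0],[0.4,-0.4,0.34,0.3,0,0,0]])

```text
time_s: 29.23
tcp_pos: [0.596, 0.0233, 0.1788]
eef_rot: [0.673, 0.74, -0.004, 0.002]
wrist_force: [0.8, -0.3, 0.6]
gripper_width: 0.0341
gripper_force: 0.0
```

```bash
python3 -c "
from h import *
g(.5984,.0245,.030,5.2)"
```

```text
shift [ 0.009  0.005 -0.595] turn [ 0.011 -0.003 -0.005] rows 5 j6 1.52 now [0.596  0.0233 0.1788] yc 5.4 tilt [ 0.48 -0.12]
```

Emit:
apply_moves(steps=[[0.4,0,0,0,0,0,0],[0.4,0,0,0,0,0,0],[0.4,0,0,0,0,0,0],[0.4,0,0,0,0,0,0],[0.4,0,0,0,0,0,0],[0.4,0,0,0,0,0,0],[0.4,0,0,0,0,0,0],[0.4,0,0,0,0,0,0],[0.4,0,0,0,0,0,0],[0.4,0,0,0,0,0,0],[0.4,0,0,0,0,0,0],[0.4,0,0,0,0,0,0],[0.4,0,0,0,0,0,0],[0.4,0,0,0,0,0,0],[0.4,0,0,0,0,0,0],[0.4,0,0,0,0,0,0],[0.4,0,0,0,0,0,0],[0.4,0,0,0,0,0,0],[0.4,0,0,0,0,0,0],[0.4,0,0,0,0,0,0]])

```text
time_s: 30.9
tcp_pos: [0.596, 0.0233, 0.1788]
eef_rot: [0.673, 0.74, -0.004, 0.002]
wrist_force: [0.5, 0.3, 0.4]
gripper_width: 0.0344
gripper_force: 0.0
```

Emit:
apply_moves(steps=[[0.4,0,0,0,0,0,0],[0.4,0,0,0,0,0,0],[0.4,0,0,0,0,0,0],[0.4,0,0,0,0,0,0],[0.4,0,0,0,0,0,0],[0.4,0,0,0,0,0,0],[0.4,0,0,0,0,0,0],[0.4,0,0,0,0,0,0],[0.4,0,0,0,0,0,0],[0.4,0,0,0,0,0,0],[0.4,0,0,0,0,0,0],[0.4,0,0,0,0,0,0],[0.4,0,0,0,0,0,0],[0.4,0,0,0,0,0,0],[0.4,0,0,0,0,0,0],[0.4,0,0,0,0,0,0],[0.4,0,0,0,0,0,0],[0.4,0,0,0,0,0,0],[0.4,0,0,0,0,0,0],[0.4,0,0,0,0,0,0]])

```text
time_s: 32.57
tcp_pos: [0.596, 0.0233, 0.1788]
eef_rot: [0.673, 0.74, -0.004, 0.002]
wrist_force: [0.5, -0.7, 0.3]
gripper_width: 0.0342
gripper_force: 0.0
```

Emit:
apply_moves(steps=[[0.4,0,0,0,0,0,0],[0.4,0,0,0,0,0,0],[0.4,0,0,0,0,0,0],[0.4,0,0,0,0,0,0],[0.4,0,0,0,0,0,0],[0.4,0,0,0,0,0,0],[0.4,0,0,0,0,0,0],[0.4,0,0,0,0,0,0],[0.4,0,0,0,0,0,0],[0.4,0,0,0,0,0,0],[0.4,0,0,0,0,0,0],[0.4,0,0,0,0,0,0],[0.4,0,0,0,0,0,0],[0.4,0,0,0,0,0,0],[0.4,0,0,0,0,0,0],[0.4,0,0,0,0,0,0],[0.4,0,0,0,0,0,0],[0.4,0,0,0,0,0,0],[0.4,0,0,0,0,0,0],[0.4,0,0,0,0,0,0]])

```text
time_s: 34.23
tcp_pos: [0.596, 0.0233, 0.1788]
eef_rot: [0.673, 0.74, -0.004, 0.002]
wrist_force: [-1.0, 0.2, -0.8]
gripper_width: 0.0338
gripper_force: 0.0
```

Emit:
apply_moves(steps=[[0.4,0.007,0.005,-0.15,0.01,0,0],[0.4,0.007,0.005,-0.3,0.01,0,0],[0.4,0.007,0.005,-0.45,0.01,0,0],[0.4,0.007,0.005,-0.55,0.01,0,0],[0.4,0.007,0.005,-0.592,0.01,0,0],[0.4,0.007,0.005,-0.592,0.01,0,0],[0,0.007,0.005,-0.592,0.01,0,0],[0,0.007,0.005,-0.592,0.01,0,0],[0,0.007,0.005,-0.592,0.01,0,0],[0,0.007,0.005,-0.592,0.01,0,0],[0,0.007,0.005,-0.592,0.01,0,0]])

```text
time_s: 35.15
tcp_pos: [0.5986, 0.0245, 0.0328]
eef_rot: [0.673, 0.74, 0.0, 0.0]
wrist_force: [-2.7, 1.1, 7.1]
gripper_width: 0.0073
gripper_force: 59.3
```

Scanned for over 6 s. Now pull the tray out: 150 mm along the slide (−0.1494, −0.0136).

Emit:
apply_moves(steps=[[0,-0.02,-0.002,0,0,0,0],[0,-0.05,-0.005,0,0,0,0],[0,-0.09,-0.008,0,0,0,0],[0,-0.13,-0.012,0,0,0,0],[0,-0.17,-0.015,0,0,0,0],[0,-0.21,-0.019,0,0,0,0],[0,-0.25,-0.023,0,0,0,0],[0,-0.29,-0.026,0,0,0,0],[0,-0.33,-0.03,0,0,0,0],[0,-0.37,-0.034,0,0,0,0],[0,-0.41,-0.037,0,0,0,0],[0,-0.45,-0.041,0,0,0,0],[0,-0.49,-0.045,0,0,0,0],[0,-0.53,-0.048,0,0,0,0],[0,-0.56,-0.051,0,0,0,0],[0,-0.58,-0.053,0,0,0,0],[0,-0.595,-0.054,0,0,0,0],[0,-0.602,-0.055,0,0,0,0],[0,-0.602,-0.055,0,0,0,0]])

```text
time_s: 36.73
tcp_pos: [0.4492, 0.0109, 0.0327]
eef_rot: [0.673, 0.74, 0.001, 0.001]
wrist_force: [0.7, 0.3, 12.5]
gripper_width: 0.0071
gripper_force: 60.1
```

Emit:
apply_moves(steps=[[0.4,0.008,0.001,0,0,0,0],[0.4,0.008,0.001,0,0,0,0],[0.4,0.008,0.001,0,0,0,0],[0.4,0.008,0.001,0,0,0,0],[0.4,0.008,0.001,0.1,0,0,0],[0.4,0.008,0.001,0.25,0,0,0],[0.5,0.1,0,0.4,0,0,-0.1],[0.6,0.2,0,0.5,0,0,-0.25],[0.6,0.3,-0.05,0.5,0,0,-0.4],[0.6,0.4,-0.1,0.5,0,0,-0.55],[0.6,0.43,-0.15,0.5,0,0,-0.7],[0.6,0.43,-0.15,0.5,0,0,-0.85],[0.6,0.43,-0.15,0.5,0,0,-1],[0.6,0.43,-0.15,0.5,0,0,-1],[0.6,0.43,-0.15,0.5,0,0,-1]])

```text
time_s: 37.98
tcp_pos: [0.5545, -0.0268, 0.1554]
eef_rot: [0.904, 0.428, -0.001, -0.001]
wrist_force: [0.4, 0.1, -0.7]
gripper_width: 0.0513
gripper_force: 0.0
```

Emit:
apply_moves(steps=[[0.6,0,0,0,0,0,-0.15],[0.6,0,0,0,0,0,-0.3],[0.6,0,0,0,0,0,-0.45],[0.6,0,0,0,0,0,-0.6],[0.6,0,0,0,0,0,-0.75],[0.6,0,0,0,0,0,-0.9],[0.6,0,0,0,0,0,-1],[0.6,0,0,0,0,0,-1],[0.6,0,0,0,0,0,-1]])

```text
time_s: 38.73
tcp_pos: [0.5546, -0.0265, 0.1558]
eef_rot: [0.999, 0.05, -0.0, -0.001]
wrist_force: [-0.2, 0.7, -0.5]
gripper_width: 0.0514
gripper_force: 0.0
```

```bash
python3 -c "
from h import *
c=cam('wrist','w10'); slab(c,.038)
g(.5822,.0221,.0298,-84.8)
"
```

```text
slab mid 0.3961 0.1542 L 91.3 W 18.0 yaw 144.9 (mod 180) px [ 19 326] [ 79 392]
slab mid 0.5889 -0.0479 L 108.8 W 36.3 yaw 5.3 (mod 180) px [286  79] [341 234]
slab mid 0.5819 0.0221 L 108.7 W 37.1 yaw 5.0 (mod 180) px [182  79] [239 234]
shift [ 0.11   0.195 -0.504] turn [-0.003 -0.001 -0.012] rows 5 j6 2.99 now [ 0.5546 -0.0266  0.1558] yc -84.3 tilt [-0.12 -0.04]
```

Emit:
apply_moves(steps=[[0.6,0.05,0.1,0,0,0,-0.014],[0.6,0.109,0.195,0,0,0,-0.014],[0.6,0.109,0.195,-0.1,0,0,-0.014],[0.6,0.109,0.195,-0.25,0,0,-0.014],[0.6,0.109,0.195,-0.38,0,0,-0.014],[0.6,0.109,0.195,-0.45,0,0,-0.014],[0.6,0.109,0.195,-0.48,0,0,-0.014],[0.6,0.109,0.195,-0.5,0,0,-0.014],[0.6,0.109,0.195,-0.503,0,0,-0.014],[0.6,0.109,0.195,-0.503,0,0,-0.014]])

```text
time_s: 39.62
tcp_pos: [0.5828, 0.022, 0.031]
eef_rot: [0.999, 0.042, 0.001, -0.001]
wrist_force: [0.6, -0.2, 0.8]
gripper_width: 0.051
gripper_force: 0.0
```

Emit:
apply_moves(steps=[[0.2,0,0,0,0,0,0],[0.2,0,0,0,0,0,0],[0.2,0,0,0,0,0,0],[0.2,0,0,0,0,0,0],[0.2,0,0,0,0,0,0],[0.2,0,0,0,0,0,0]])

```text
time_s: 40.12
tcp_pos: [0.5833, 0.022, 0.0319]
eef_rot: [0.999, 0.042, 0.001, -0.001]
wrist_force: [-0.7, -0.6, 5.7]
gripper_width: 0.0341
gripper_force: 59.7
```

Emit:
apply_moves(steps=[[0.2,0,0,0.08,0,0,0],[0.2,0,0,0.2,0,0,0],[0.2,0,0,0.35,0,0,0],[0.2,-0.02,0.06,0.45,0,0,0.15],[0.2,-0.05,0.15,0.45,0,0,0.3],[0.2,-0.1,0.25,0.45,0,0,0.45],[0.2,-0.15,0.35,0.45,0,0,0.6],[0.2,-0.196,0.45,0.45,0,0,0.75],[0.2,-0.196,0.55,0.45,0,0,0.9],[0.2,-0.196,0.6,0.45,0,0,1],[0.2,-0.196,0.6,0.45,0,0,1]])

```text
time_s: 41.03
tcp_pos: [0.5331, 0.1745, 0.1435]
eef_rot: [0.906, 0.424, 0.0, -0.001]
wrist_force: [-0.5, 0.5, -0.9]
gripper_width: 0.0338
gripper_force: 60.3
```

Emit:
apply_moves(steps=[[0.2,0,0.1,0,0,0,0.15],[0.2,0,0.2,0,0,0,0.3],[0.2,0,0.3,0,0,0,0.45],[0.2,0,0.4,0,0,0,0.6],[0.2,0,0.467,0,0,0,0.72],[0.2,0,0.467,0,0,0,0.72],[0.2,0,0.467,0,0,0,0.72],[0.2,0,0.467,0,0,0,0.72]])

```text
time_s: 41.7
tcp_pos: [0.5331, 0.2878, 0.1427]
eef_rot: [0.755, 0.656, -0.001, -0.001]
wrist_force: [-0.1, 0.2, -1.5]
gripper_width: 0.0333
gripper_force: 60.3
```

```bash
python3 -c "
from h import *
c=cam('wrist','w11'); z=state()['tcp_pos'][2]; slab(c,z-.0099+.016)
im=cv2.resize(np.array(c['pixels'])[:,:,::-1],(800,600)); cv2.imwrite('pics/w11b.png',im)
g(.5343,.2888,.0349,-7.5)
for n in (1,2,3): 
  a=np.radians(-7.5);u=np.array([np.cos(a),np.sin(a)]);v=np.array([-u[1],u[0]]);m=np.array([.5342,.2878])+(n-2)*.072*u
  print(n,m,w2px(c,[np.r_[m+i*.023*u+j*.059*v,.03] for i,j in((-1,-1),(1,-1),(1,1),(-1,1))]).round().tolist())
"
```

```text
slab mid 0.5328 0.2896 L 111.3 W 35.4 yaw 82.2 (mod 180) px [231 163] [322 401]
shift [ 0.005  0.005 -0.431] turn [ 0.    -0.003  0.011] rows 4 j6 2.20 now [0.5331 0.2876 0.1428] yc -8.0 tilt [ 0.02 -0.12]
1 [0.46281597 0.29719789] [[156.0, 283.0], [215.0, 282.0], [204.0, 125.0], [135.0, 125.0]]
2 [0.5342 0.2878] [[249.0, 282.0], [310.0, 282.0], [313.0, 124.0], [244.0, 124.0]]
3 [0.60558403 0.27840211] [[344.0, 282.0], [404.0, 281.0], [422.0, 123.0], [353.0, 123.0]]
```

View pics/w11b.png

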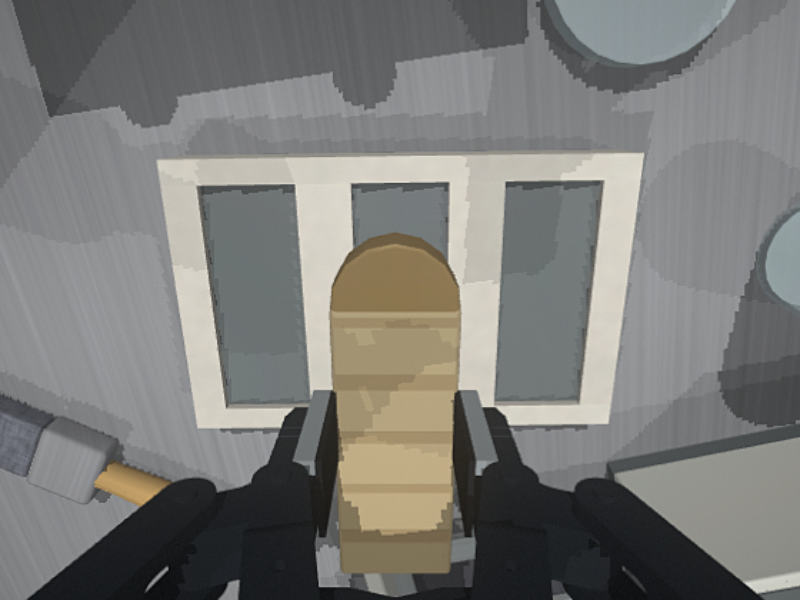

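```bash
python3 -c "
from h import *
c=load('w11')
def m(p,z): return px2w(c,(np.array(p)+.5)/(800/560)-.5,z)[:,:2]
for n,p in ((1,[(222,405),(310,402),(295,185),(198,186)]),(3,[(495,401),(580,404),(603,181),(505,181)]),('foam',[(198,428),(608,424),(643,153),(158,160)])):
    q=m(p,.03); v=q[2]+q[3]-q[0]-q[1]; print(n,q.round(4).tolist(),q.mean(0).round(4),np.linalg.norm(v)/2,'yaw',np.degrees(np.arctan2(-v[0],v[1])))
    w=q[1]+q[2]-q[0]-q[3]; print(np.linalg.norm(w)/2,np.degrees(np.arctan2(w[1],w[0])))
"
```

```text
1 [[0.432, 0.2411], [0.4792, 0.2365], [0.4939, 0.3495], [0.449, 0.3554]] [0.4635 0.2956] 0.11473745157846389 yaw -7.95823813936541
0.046379825358727096 -6.513621192644304
3 [[0.5771, 0.2236], [0.622, 0.2155], [0.6357, 0.3316], [0.5907, 0.3378]] [0.6064 0.2771] 0.11598957379235929 yaw -6.778459115969753
0.04554590300989422 -9.043288134351045
foam [[0.4154, 0.229], [0.6367, 0.201], [0.6541, 0.3417], [0.4337, 0.3695]] [0.535  0.2853] 0.141734155535457 yaw -7.211879733358159
0.22260888140032797 -7.192298799504853
```

Emit:
apply_moves(steps=[[0.2,0.008,-0.008,-0.12,0,0,0.011],[0.2,0.008,-0.008,-0.25,0,0,0.011],[0.2,0.008,-0.008,-0.33,0,0,0.011],[0.2,0.008,-0.008,-0.375,0,0,0.011],[0.2,0.008,-0.008,-0.4,0,0,0.011],[0.2,0.008,-0.008,-0.415,0,0,0.011],[0.2,0.008,-0.008,-0.425,0,0,0.011],[0.2,0.008,-0.008,-0.431,0,0,0.011],[0.2,0.008,-0.008,-0.433,0,0,0.011],[0.2,0.008,-0.008,-0.433,0,0,0.011]])

```text
time_s: 42.58
tcp_pos: [0.5354, 0.2869, 0.035]
eef_rot: [0.751, 0.661, -0.0, -0.001]
wrist_force: [0.3, 0.6, -1.5]
gripper_width: 0.0334
gripper_force: 60.4
```

Emit:
apply_moves(steps=[[0.2,0,-0.002,-0.003,0,0,0],[0.2,0,-0.002,-0.006,0,0,0],[0.2,0,-0.002,-0.006,0,0,0]])

```text
time_s: 42.83
tcp_pos: [0.5355, 0.2869, 0.0348]
eef_rot: [0.751, 0.661, 0.0, -0.001]
wrist_force: [-3.4, -1.7, 13.1]
gripper_width: 0.0336
gripper_force: 61.8
```

Emit:
apply_moves(steps=[[0.6,0,0,0,0,0,0],[0.6,0,0,0,0,0,0],[0.6,0,0,0,0,0,0],[0.6,0,0,0.02,0,0,0],[0.6,0,0,0.1,0,0,0],[0.6,0,0,0.25,0,0,0],[0.6,0,0,0.4,0,0,0],[0.6,0,0,0.48,0,0,0],[0.6,0,0,0.48,0,0,0]])

```text
time_s: 43.58
tcp_pos: [0.5373, 0.2875, 0.1583]
eef_rot: [0.751, 0.661, 0.003, 0.0]
wrist_force: [0.0, 0.1, -0.5]
gripper_width: 0.0513
gripper_force: 0.0
```

```bash
python3 -c "
from h import *
c=cam('wrist','w12'); slab(c,.041)
im=np.array(c['pixels']);hsv=cv2.cvtColor(im,cv2.COLOR_RGB2HSV)
print('px around the slab row 200:',[(x,im[200,x].tolist()) for x in range(236,326,5)])
g(.588,-.047,.154,-84.8)"
```

```text
slab mid 0.5351 0.2881 L 109.8 W 35.5 yaw 82.7 (mod 180) px [248 130] [298 275]
px around the slab row 200: [(236, [210, 205, 194]), (241, [219, 212, 202]), (246, [98, 102, 101]), (251, [196, 177, 139]), (256, [193, 173, 136]), (261, [192, 174, 137]), (266, [193, 174, 137]), (271, [193, 174, 136]), (276, [192, 173, 135]), (281, [195, 176, 139]), (286, [194, 175, 137]), (291, [194, 175, 136]), (296, [196, 178, 139]), (301, [99, 103, 101]), (306, [213, 210, 197]), (311, [213, 209, 197]), (316, [214, 210, 198]), (321, [210, 206, 194])]
shift [ 0.206 -1.336 -0.007] turn [-0.003  0.003 -1.722] rows 12 j6 2.19 now [0.5364 0.287  0.1557] yc -7.3 tilt [-0.13  0.13]
```

Emit:
apply_moves(steps=[[0.6,0.02,-0.1,0,0,0,-0.15],[0.6,0.04,-0.2,0,0,0,-0.3],[0.6,0.06,-0.3,0,0,0,-0.45],[0.6,0.08,-0.4,0,0,0,-0.6],[0.6,0.1,-0.5,0,0,0,-0.75],[0.6,0.1,-0.6,0,0,0,-0.9],[0.6,0.1,-0.7,0,0,0,-1],[0.6,0.1,-0.8,0,0,0,-1],[0.6,0.1,-0.8,0,0,0,-1]])

```text
time_s: 44.38
tcp_pos: [0.5591, 0.0826, 0.1516]
eef_rot: [0.947, 0.321, -0.002, -0.001]
wrist_force: [-0.3, 0.3, 0.4]
gripper_width: 0.0506
gripper_force: 0.0
```

Emit:
apply_moves(steps=[[0.6,0.03,-0.1,0,0,0,-0.15],[0.6,0.06,-0.2,0,0,0,-0.3],[0.6,0.06,-0.3,0,0,0,-0.45],[0.6,0.06,-0.4,0,0,0,-0.6],[0.6,0.06,-0.5,0,0,0,-0.72],[0.6,0.06,-0.536,0,0,0,-0.72],[0.6,0.06,-0.536,0,0,0,-0.72]])

```text
time_s: 44.97
tcp_pos: [0.5745, -0.0492, 0.1518]
eef_rot: [0.999, 0.046, -0.001, -0.001]
wrist_force: [-0.1, -0.4, 1.1]
gripper_width: 0.0513
gripper_force: 0.0
```

```bash
python3 -c "
from h import *
c=load('w12'); im=np.array(c['pixels']); print([(y,im[y,273].tolist()) for y in list(range(112,140,3))+list(range(262,292,3))])
c=cam('wrist','w13'); slab(c,.038)
g(.5889,-.0479,.031,-84.8)"
```

```text
[(112, [213, 206, 197]), (115, [212, 206, 196]), (118, [210, 205, 193]), (121, [210, 206, 195]), (124, [189, 185, 175]), (127, [63, 65, 65]), (130, [112, 100, 78]), (133, [184, 160, 117]), (136, [156, 133, 93]), (139, [157, 133, 92]), (262, [193, 174, 138]), (265, [191, 174, 137]), (268, [191, 173, 136]), (271, [191, 173, 136]), (274, [193, 174, 136]), (277, [142, 141, 135]), (280, [213, 209, 198]), (283, [209, 201, 191]), (286, [210, 203, 191]), (289, [151, 147, 143])]
slab mid 0.3981 0.1522 L 93.9 W 18.5 yaw 143.8 (mod 180) px [  0 345] [ 56 411]
slab mid 0.5895 -0.0481 L 108.9 W 36.1 yaw 5.3 (mod 180) px [251 106] [304 257]
shift [ 0.057  0.    -0.484] turn [-0.003 -0.002 -0.003] rows 4 j6 2.96 now [ 0.5746 -0.048   0.152 ] yc -84.7 tilt [-0.15 -0.1 ]
```

Emit:
apply_moves(steps=[[0.6,0.058,0,0,0,0,0],[0.6,0.058,0,-0.1,0,0,0],[0.6,0.058,0,-0.25,0,0,0],[0.6,0.058,0,-0.38,0,0,0],[0.6,0.058,0,-0.44,0,0,0],[0.6,0.058,0,-0.47,0,0,0],[0.6,0.058,0,-0.484,0,0,0],[0.6,0.058,0,-0.487,0,0,0],[0.6,0.058,0,-0.487,0,0,0]])

```text
time_s: 45.77
tcp_pos: [0.5903, -0.0472, 0.032]
eef_rot: [0.999, 0.047, 0.001, -0.001]
wrist_force: [-0.4, -1.0, -1.1]
gripper_width: 0.0512
gripper_force: 0.0
```

Emit:
apply_moves(steps=[[0.2,0,0,0,0,0,0],[0.2,0,0,0,0,0,0],[0.2,0,0,0,0,0,0],[0.2,0,0,0,0,0,0],[0.2,0,0,0,0,0,0],[0.2,0,0,0,0,0,0]])

```text
time_s: 46.27
tcp_pos: [0.5907, -0.0476, 0.0328]
eef_rot: [0.999, 0.046, 0.001, -0.001]
wrist_force: [-0.1, 2.0, 5.8]
gripper_width: 0.034
gripper_force: 59.4
```

Emit:
apply_moves(steps=[[0.2,0,0,0.08,0,0,0],[0.2,0,0,0.2,0,0,0],[0.2,0,0,0.35,0,0,0],[0.2,-0.04,0.06,0.45,0,0,0.15],[0.2,-0.08,0.16,0.45,0,0,0.3],[0.2,-0.12,0.28,0.45,0,0,0.45],[0.2,-0.17,0.4,0.45,0,0,0.6],[0.2,-0.21,0.52,0.45,0,0,0.75],[0.2,-0.25,0.64,0.45,0,0,0.9],[0.2,-0.26,0.7,0.45,0,0,1],[0.2,-0.26,0.7,0.45,0,0,1]])

```text
time_s: 47.18
tcp_pos: [0.524, 0.1301, 0.1445]
eef_rot: [0.904, 0.428, 0.0, -0.001]
wrist_force: [0.3, -0.9, -1.7]
gripper_width: 0.0336
gripper_force: 60.2
```

Emit:
apply_moves(steps=[[0.2,-0.04,0.11,0,0,0,0.15],[0.2,-0.08,0.22,0,0,0,0.3],[0.2,-0.12,0.33,0,0,0,0.45],[0.2,-0.16,0.44,0,0,0,0.6],[0.2,-0.2,0.55,0,0,0,0.72],[0.2,-0.248,0.678,0,0,0,0.72],[0.2,-0.248,0.678,0,0,0,0.72],[0.2,-0.248,0.678,0,0,0,0.72]])

```text
time_s: 47.85
tcp_pos: [0.4624, 0.2977, 0.144]
eef_rot: [0.751, 0.661, -0.0, -0.001]
wrist_force: [-0.1, -0.2, -2.1]
gripper_width: 0.0332
gripper_force: 60.2
```

```bash
python3 -c "
from h import *
c=cam('wrist','w14'); z=state()['tcp_pos'][2]; slab(c,z-.0108+.016); print('B');slab(c,.041)
g(.4636,.297,.0358,-7.4)"
```

```text
slab mid 0.4603 0.2994 L 111.5 W 39.0 yaw 82.8 (mod 180) px [229 163] [321 400]
slab mid 0.5067 0.3297 L 61.6 W 21.5 yaw 82.9 (mod 180) px [350 133] [414 285]
B
slab mid 0.4502 0.234 L 199.6 W 69.9 yaw 82.8 (mod 180) px [229 163] [321 400]
slab mid 0.5331 0.2882 L 110.3 W 38.5 yaw 82.9 (mod 180) px [350 133] [414 285]
shift [ 0.003  0.001 -0.432] turn [ 0.    -0.002 -0.001] rows 4 j6 2.27 now [0.4627 0.2967 0.1439] yc -7.3 tilt [ 0.01 -0.09]
```

Emit:
apply_moves(steps=[[0.2,0.006,-0.008,-0.12,0,0,0],[0.2,0.006,-0.008,-0.25,0,0,0],[0.2,0.006,-0.008,-0.33,0,0,0],[0.2,0.006,-0.008,-0.375,0,0,0],[0.2,0.006,-0.008,-0.4,0,0,0],[0.2,0.006,-0.008,-0.415,0,0,0],[0.2,0.006,-0.008,-0.425,0,0,0],[0.2,0.006,-0.008,-0.432,0,0,0],[0.2,0.006,-0.008,-0.436,0,0,0],[0.2,0.006,-0.008,-0.438,0,0,0],[0.2,0.006,-0.008,-0.438,0,0,0]])

```text
time_s: 48.82
tcp_pos: [0.4648, 0.2947, 0.0358]
eef_rot: [0.751, 0.66, 0.0, -0.0]
wrist_force: [-2.0, -3.5, 9.5]
gripper_width: 0.0335
gripper_force: 61.5
```

Floor contact at the expected height (0.0358); release and rise.

Emit:
apply_moves(steps=[[0.6,0,0,0,0,0,0],[0.6,0,0,0,0,0,0],[0.6,0,0,0,0,0,0],[0.6,0,0,0.02,0,0,0],[0.6,0,0,0.1,0,0,0],[0.6,0,0,0.25,0,0,0],[0.6,0.06,0,0.4,0,0,0],[0.6,0.12,0,0.48,0,0,0],[0.6,0.12,0,0.48,0,0,0],[0.6,0.12,0,0.48,0,0,0]])

```text
time_s: 49.65
tcp_pos: [0.4952, 0.2952, 0.1555]
eef_rot: [0.751, 0.66, 0.001, -0.0]
wrist_force: [-0.8, -0.0, -0.8]
gripper_width: 0.0511
gripper_force: 0.0
```

```bash
python3 -c "
from h import *
c=cam('wrist','w15'); slab(c,.041)
im=np.array(c['pixels'])
for X in ((.4634,.2955),(.535,.2862)):
    a=np.radians(-7.4);u=np.array([np.cos(a),np.sin(a)]);v=np.array([-u[1],u[0]])
    for d,n in((u,'width'),(v,'len')):
        r=range(-28,29,2) if n=='width' else list(range(-66,-48,2))+list(range(48,67,2))
        p=w2px(c,[np.r_[np.array(X)+d*k/1e3,.035] for k in r]).round().astype(int)
        print(n,[(k,int(im[b,a_].sum())) for k,(a_,b) in zip(r,p)])
g(.415,.008,.03,5.2)"
```

```text
slab mid 0.4647 0.2954 L 110.0 W 36.1 yaw 82.7 (mod 180) px [208 136] [260 281]
slab mid 0.5342 0.288 L 109.5 W 36.5 yaw 82.8 (mod 180) px [306 134] [360 279]
width [(-28, 599), (-26, 603), (-24, 606), (-22, 562), (-20, 301), (-18, 358), (-16, 513), (-14, 501), (-12, 499), (-10, 505), (-8, 499), (-6, 498), (-4, 500), (-2, 501), (0, 502), (2, 497), (4, 497), (6, 500), (8, 497), (10, 501), (12, 500), (14, 496), (16, 500), (18, 400), (20, 248), (22, 284), (24, 569), (26, 609), (28, 604)]
len [(-66, 593), (-64, 591), (-62, 625), (-60, 405), (-58, 455), (-56, 487), (-54, 493), (-52, 494), (-50, 494), (48, 373), (50, 374), (52, 440), (54, 292), (56, 234), (58, 267), (60, 602), (62, 596), (64, 598), (66, 599)]
width [(-28, 605), (-26, 614), (-24, 557), (-22, 304), (-20, 338), (-18, 296), (-16, 504), (-14, 498), (-12, 500), (-10, 497), (-8, 503), (-6, 497), (-4, 504), (-2, 499), (0, 495), (2, 497), (4, 505), (6, 501), (8, 502), (10, 501), (12, 499), (14, 494), (16, 498), (18, 432), (20, 283), (22, 518), (24, 602), (26, 609), (28, 611)]
len [(-66, 597), (-64, 598), (-62, 605), (-60, 634), (-58, 408), (-56, 466), (-54, 495), (-52, 491), (-50, 491), (48, 371), (50, 378), (52, 377), (54, 428), (56, 269), (58, 224), (60, 547), (62, 609), (64, 601), (66, 603)]
shift [-0.316 -1.147 -0.496] turn [-0.    -0.003  0.278] rows 9 j6 2.24 now [0.4939 0.2947 0.1541] yc -7.3 tilt [-0.01 -0.12]
```

Emit:
apply_moves(steps=[[0.3,-0.06,-0.15,0,0,0,0.1],[0.1,-0.12,-0.3,0,0,0,0.2],[0,-0.18,-0.45,0,0,0,0.278],[0,-0.24,-0.6,0,0,0,0.278],[0,-0.3,-0.75,0,0,0,0.278],[0,-0.36,-0.9,0,0,0,0.278],[0,-0.38,-1,0,0,0,0.278],[0,-0.38,-1,0,0,0,0.278]])

```text
time_s: 50.37
tcp_pos: [0.3956, 0.0415, 0.1529]
eef_rot: [0.675, 0.737, -0.003, -0.001]
wrist_force: [-0.2, 0.3, 0.2]
gripper_width: -0.0
gripper_force: 0.0
```

Emit:
apply_moves(steps=[[0,0,-0.1,0,0,0,0],[0,0,-0.15,0,0,0,0],[0,0,-0.15,-0.1,0,0,0],[0,0,-0.15,-0.25,0,0,0],[0,0,-0.15,-0.4,0,0,0],[0,0,-0.15,-0.496,0,0,0],[0,0,-0.15,-0.496,0,0,0],[0,0,-0.15,-0.496,0,0,0]])

```text
time_s: 51.03
tcp_pos: [0.3971, 0.0077, 0.029]
eef_rot: [0.674, 0.739, -0.002, -0.002]
wrist_force: [0.8, -0.2, 1.0]
gripper_width: -0.0003
gripper_force: 0.0
```

Emit:
apply_moves(steps=[[0,0.06,0.005,0,0,0,0],[0,0.12,0.011,0,0,0,0],[0,0.17,0.015,0,0,0,0],[0,0.22,0.02,0,0,0,0],[0,0.27,0.025,0,0,0,0],[0,0.32,0.029,0,0,0,0],[0,0.37,0.034,0,0,0,0],[0,0.42,0.038,0,0,0,0],[0,0.47,0.043,0,0,0,0],[0,0.52,0.047,0,0,0,0],[0,0.57,0.052,0,0,0,0],[0,0.62,0.056,0,0,0,0],[0,0.66,0.06,0,0,0,0],[0,0.69,0.063,0,0,0,0],[0,0.69,0.063,0,0,0,0]])

```text
time_s: 52.28
tcp_pos: [0.5736, 0.0235, 0.0315]
eef_rot: [0.674, 0.739, 0.0, 0.0]
wrist_force: [0.6, -0.0, -0.1]
gripper_width: -0.0001
gripper_force: 0.0
```

Emit:
apply_moves(steps=[[0,0.01,0.001,0,0,0,0],[0,0.02,0.002,0,0,0,0],[0,0.03,0.003,0,0,0,0],[0,0.03,0.003,0,0,0,0]])

```text
time_s: 52.62
tcp_pos: [0.5793, 0.0238, 0.0303]
eef_rot: [0.674, 0.738, -0.001, -0.0]
wrist_force: [0.0, -0.3, 0.5]
gripper_width: 0.0
gripper_force: 0.1
```

Emit:
apply_moves(steps=[[0,0.01,0.001,0,0,0,0],[0,0.015,0.0015,0,0,0,0],[0,0.015,0.0015,0,0,0,0]])

```text
time_s: 52.87
tcp_pos: [0.5803, 0.0239, 0.0298]
eef_rot: [0.674, 0.738, -0.003, -0.002]
wrist_force: [-10.6, -0.3, 7.7]
gripper_width: 0.0
gripper_force: 5.0
```

Emit:
apply_moves(steps=[[0,0.015,0.001,0,0,0,0],[0,0.015,0.001,0,0,0,0],[0,0.015,0.001,0,0,0,0],[0,-0.06,0,0,0,0,0],[0,-0.12,0,0,0,0,0],[0,-0.14,0,0.15,0,0,0],[0,-0.14,0,0.3,0,0,0],[0,-0.14,-0.1,0.45,0,0,0],[0,-0.14,-0.2,0.6,0,0,0],[0,-0.14,-0.2,0.6,0,0,0],[0,-0.14,-0.2,0.6,0,0,0]])

```text
time_s: 53.78
tcp_pos: [0.5495, -0.0272, 0.1828]
eef_rot: [0.675, 0.738, 0.001, 0.002]
wrist_force: [0.4, 0.2, 0.1]
gripper_width: 0.0003
gripper_force: 0.0
```

```bash
python3 -c "
from h import *
c=cam('wrist','w16'); im=np.array(c['pixels'])
# where is the white front board / bar: fit by brightness profile along the slide through the board's left part
u=np.array([.9959,.0906]);v=np.array([-.0906,.9959]); b=np.array([.5984,.0246])
r=range(-20,12,2); p=w2px(c,[np.r_[b+.03*v+u*k/1e3,.042] for k in r]).round().astype(int)
print([(k,int(im[y,x].sum()) if 0<=y<420 and 0<=x<560 else None) for k,(x,y) in zip(r,p)])
s=cam('scene','s2'); d=cam('side','d2')
for c,o in((s,load('scene0')),(d,load('side0'))):
    df=np.abs(np.array(c['pixels']).astype(int)-np.array(o['pixels'])).sum(2)>90
    print([ (a[:4].tolist(),int(a[4])) for a in cv2.connectedComponentsWithStats(cv2.morphologyEx(df.astype(np.uint8),cv2.MORPH_OPEN,np.ones((3,3))))[2][1:] if a[4]>60])
"
```

```text
[(-20, 479), (-18, 457), (-16, 427), (-14, 319), (-12, 332), (-10, 340), (-8, 331), (-6, 317), (-4, 346), (-2, 422), (0, 467), (2, 452), (4, 388), (6, 273), (8, 277), (10, 333)]
[([0, 0, 80, 96], 4508), ([205, 0, 11, 47], 183), ([233, 0, 9, 10], 62), ([251, 0, 23, 24], 396), ([258, 13, 35, 20], 200), ([217, 16, 12, 28], 178), ([261, 31, 23, 18], 295), ([242, 33, 20, 39], 342), ([256, 55, 48, 140], 3762), ([199, 73, 14, 25], 205), ([45, 87, 65, 76], 1941), ([170, 99, 37, 15], 221), ([144, 118, 32, 28], 257), ([168, 134, 79, 35], 858), ([338, 165, 27, 11], 191), ([112, 180, 88, 94], 3388), ([345, 180, 26, 12], 202), ([309, 211, 16, 13], 136), ([289, 219, 13, 9], 67), ([0, 220, 24, 41], 650), ([270, 228, 13, 10], 86), ([195, 232, 40, 22], 375), ([251, 234, 20, 23], 185)]
[([0, 0, 338, 277], 30452), ([3, 26, 14, 13], 153), ([231, 149, 12, 21], 235), ([10, 160, 63, 49], 2076), ([308, 191, 10, 10], 73), ([316, 207, 12, 12], 102), ([81, 239, 15, 16], 74), ([45, 258, 114, 119], 5994), ([227, 276, 115, 144], 6358), ([12, 300, 25, 63], 1060), ([31, 335, 115, 85], 3488), ([168, 382, 88, 38], 934)]
```

Tray home (bar at its home position, stop force felt), both slabs in recesses 1 and 2, arm clear.

```bash
python3 -c "
from station import *
print(job_done())"
```

```text
the job is handed in; nothing more can be done
None
```

I scanned both tan slabs with the tray home, laid each flat in its own foam recess, pushed the empty tray home and handed the job in; no verdict came back.

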